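Lock the storage box lid with its slotted plate and screw collar

ROBOT

A 7-joint arm with a two-finger parallel gripper is mounted at the origin on the work surface. World frame = base frame: x ahead of the robot, y to its left, z up, the work surface at z = 0. Lengths are in m, angles in rad, forces in N, time in s.
With the tool pointing down it reaches from about 0.35 to 0.775 m from the base axis. Payload 3.1 kg.
Tool frame: the origin (TCP) lies at the very end of the fingers, on their centre line; the grasp point (between the pads) lies 19 mm behind it; z points along the fingers, y is the direction in which the jaws open and shut (so a half turn about z gives the same grasp; the last joint's range is limited). The gripper opens to 85 mm and grips with 20 to 120 N. Pads are 22 mm wide; open, the fingers measure 114 mm over their backs; the gripper's body (76 mm by 85 mm) begins 54 mm behind the grasp point. The pads swing forward as they close: fully open they stand 13 mm farther back than shut.
Start: joints at [1.161, 0.311, 0.014, 1.512, -0.004, 1.319, -0.027], TCP at [0.198, -0.513, 0.231] pointing down, gripper open.
Joint ranges: [-2.7, 2.7], [-0.3, 1.91], [-1.27, 1.3], [0.12, 2.57], [-1.44, 4.58], [0.2, 2.03], [-3.05, 3.05]. Speed limits (rad/s): [2.79, 2.79, 3.14, 3.14, 3.14, 3.14, 3.14].

INTERFACE

Orientations are given as a rotation vector (axis times angle).
In Python, from bench import state, camera, camera_model, hand_in gives the robot as it stands.
- The arm moves only by the shell command python3 -m creep 'ROWS' [FORCE]. ROWS is JSON, a list of rows, each an object of numbers: "dx", "dy", "dz": the shift along the tool's x, y, z in cm; "wx", "wy", "wz": the turn, a rotation vector about the tool's x, y, z in rad; "claw": the finger opening in cm, from 0 to 8.54. A call has 1 to 5 rows; each row is the pose to reach, as a shift and turn from the pose commanded when the call began, along the tool's axes at that moment; what a row does not reach only later rows make up. A row lasts 1/10 s, in which the tool goes at most 50 mm and 8.59 degrees, less where a joint would pass 70% of its speed; a pose out of reach is approached as far as the arm can. A call with a gripper value outside its range is refused whole. The fingers move at their own pace and stop on an object; FORCE is the grip in N (left out, the last holds). Time passes only in rows, so rows that repeat a pose let the fingers close. It gives the time, the measured TCP pose, the force and the opening at its end, in the units of the state.
- state(): the state, without advancing time (a new reading comes with each control period).
- camera(name): name is "side" or "top"; returns (picture, depth): 384x512x3 uint8, red, green, blue; 384x512 float32, m along the optical axis (not along the pixel's ray), 0 where there is no reading.
- camera_model(name): a dict with "fx", "fy", "cx", "cy" (pixels), "R" (3x3) and "t" (3): a world point X has camera coordinates R X + t. Camera axes: x right, y down, z forward; pixel columns grow to the right and rows downward; lengths in m; the calibration is good to about 2 mm. A picture is of the moment at which its call begins. camera_model takes no time and is no camera call.
- hand_in(): hands the job in, once; it reports no verdict.
The state is a dict: "t": time; "joints": joint angles; "joint_velocities": joint speeds; "joint_efforts": joint torques, N m; "ee_pos": TCP position; "orientation": TCP orientation; "contact_force": force on the tool from outside, world axes, zero at the start; "wrist_torque": the same for the moment, N m; "width": finger opening in m.
Only numpy, scipy, OpenCV 4.12 (cv2) and the standard library are available. Lean on these libraries where they do the work, as an engineer would, in place of code of your own. Each camera call takes 0.05 s, during which the arm holds its last target.

TASK

Lock the lid of the clear storage box: slide the blue slotted plate flat onto the closed lid, under the brass collar, gently until the threaded stud is fully home in the slot. Then spin the knurled collar down the stud until it bears on the plate with a light finger-tight press of about 10 N, never as much as 25 N or the lid could crack; let go, and leave the other things on the shelf alone.

Things in the scene. Friction and masses are not known exactly. Their poses are not given: they have to be found in the camera images.
- box: Clear plastic storage box with a blue-rimmed clear lid, fixed to the shelf. 220 x 170 mm, 76 mm high with the lid closed. Origin: centre of its underside; x points from its front to the hinge side, z up. A steel threaded stud 16 mm in diameter stands on the box's vertical centre line, comes up through a 54 mm square hole in the lid and ends 64 mm above the lid.
- lid (a joint): Hinge of the lid, rad: 0 closed, grows as it opens. It starts closed and should stay closed.
- stud_lid (a point): Point on the stud's axis level with the lid's top face, z up. On the stud runs a knurled brass collar 44 mm in diameter; with the 6 mm rubber washer under it, 41 mm wide, it is 36 mm tall. Its height is not measured and varies: the washer's underside starts 13 to 19 mm above the lid (8 to 14 mm above the plate once that lies there). Fingers reaching down to 25 mm above the lid grip it at any start.
- stud_top (a point): Centre of the stud's top end, 64 mm above the lid. Right-hand quick thread: turned clockwise seen from above the collar comes down 36 mm per turn (5.73 mm per rad). Turning it down takes 0.14 N m, and about 0.012 N m more for each newton it presses on the plate. The washer is springy: after first touch the press grows by about 43 N per rad. Left alone it stays put.
- plate: Blue slotted plate, loose, about 120 g. 125 x 70 mm, 5 mm thick. Origin: on the underside, where the stud's axis lies when the stud touches the slot's end. x points along the slot to its open end. It reaches from x = -95 to +30 mm; the slot is 20 mm wide, from a flat end at x = -8 mm to the front edge. An upright fin at x = -70 mm: 10 mm thick across y, 24 mm long along x.
- plate_fin (a point): Centre of the plate's fin, 30 mm above the plate's underside (the fin's top is at 44 mm): a good height to grip it, across the plate's y.
- cup: Orange sippy cup with a white flip-top spout, 66 mm across, 105 mm high, origin under its centre. Leave alone.
- teether: Yellow teether ring lying flat, 68 mm across, 14 mm high. Leave alone.
- jar: Jar with a red cap, 68 mm across, 100 mm high. Leave alone.
- mug: White mug, 80 mm across, 85 mm high. Leave alone.
- tin: Tin can, 74 mm across, 90 mm high. Leave alone.
- spoon: Spoon lying on the shelf. Leave alone.
Not all that is in view belongs to the job. Several things have the shape of the plate; the one meant has the colours described above.

How it is judged:
By the outcome, as a careful person would: the job done as asked, in the order asked, and still so for the second after the job is handed in, with the robot touching nothing.
It also fails if it takes over 72 s, if anything falls off the work surface, if the arm or the gripper's body presses on something with over 40 N, if the wrist force passes 120 N, or if a joint passes its speed limit or range.

## Working session

There is one attempt and no reset: what is moved stays moved. The work goes in short steps, Python scripts to look and compute and a shell command to move; the robot and the scene stay as the last step left them, time stands still between calls to the robot, and variables do not carry over. Pictures are saved under pics/ and viewed, and the job is handed in when it is done.

```bash
ls; mkdir -p pics
python3 - <<'E'
from bench import state,camera,camera_model
import cv2,numpy as np
s=state();print(s)
for n in("side","top"):
    p,d=camera(n);cv2.imwrite(f"pics/{n}0.png",p[:,:,::-1]);np.savez(f"{n}0.npz",p=p,d=d)
    print(n,camera_model(n))
E
```

```text
pics
{'t': 0.0, 'joints': array([ 1.16130223,  0.3117471 ,  0.01400182,  1.51305207, -0.00444745,
        1.31919997, -0.02721203]), 'joint_velocities': array([-6.68245538e-04,  7.09564336e-05, -8.00551603e-04,  3.04562494e-04,
        5.91558636e-04,  1.86566297e-03,  3.68058783e-04]), 'joint_efforts': array([ 2.91282813e-04, -3.79913771e+01,  1.45955798e-01, -2.30588973e+01,
        1.19489792e-02,  1.34613828e-02,  1.34870223e-05]), 'ee_pos': array([ 0.19751675, -0.51252934,  0.23021134]), 'orientation': array([-3.08632255e+00, -5.74120879e-01,  7.65668322e-04]), 'contact_force': array([ 0.62690893,  0.00214415, -1.00602777]), 'wrist_torque': array([0.01846534, 0.01354798, 0.02798341]), 'width': 0.0855924683432029}
side {'fx': 499.90415960717144, 'fy': 499.90415960717144, 'cx': 254.81535631017996, 'cy': 196.9215153383833, 'R': array([[-0.89138863, -0.45294825, -0.0162541 ],
       [-0.27825734,  0.57520596, -0.76922751],
       [ 0.35776971, -0.68115783, -0.63876822]]), 't': array([0.49204163, 0.24523278, 1.63403517])}
top {'fx': 382.97996732817137, 'fy': 382.97996732817137, 'cx': 255.82931904187467, 'cy': 190.79220658617623, 'R': array([[ 0.01294576, -0.99985903,  0.01069232],
       [-0.98652435, -0.01451587, -0.16296928],
       [ 0.16310152, -0.00843847, -0.9865732 ]]), 't': array([-0.02605717,  0.5818219 ,  1.19623114])}
```

View pics/top0.png

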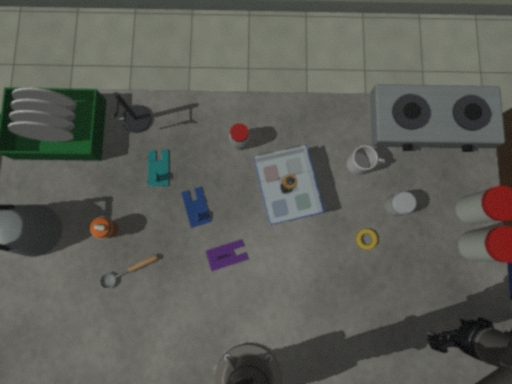

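View pics/side0.png

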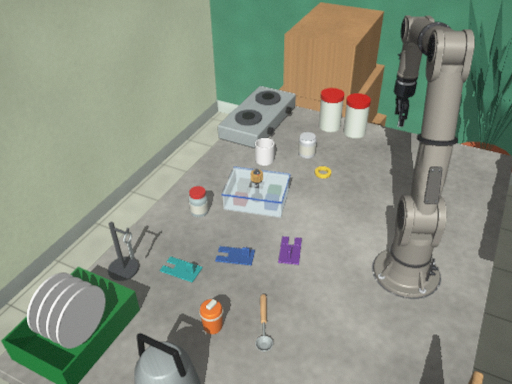

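The top view shows the blue plate near (196,207), with its slot facing up and left. Teal (159,168) and purple (227,254) are decoys. The box with the brass collar is near (289,183). Next I'll measure them.

```bash
cat > h.py <<'E'
import numpy as np,cv2
from bench import camera,camera_model,state
def world(n,d):
    m=camera_model(n);R=np.array(m['R']);t=np.array(m['t'])
    v,u=np.mgrid[0:d.shape[0],0:d.shape[1]]
    c=np.stack([(u-m['cx'])/m['fx']*d,(v-m['cy'])/m['fy']*d,d],-1)
    return (c-t)@R
def ray(n,u,v,z):
    m=camera_model(n);R=np.array(m['R']);t=np.array(m['t'])
    o=-R.T@t;r=R.T@np.array([(u-m['cx'])/m['fx'],(v-m['cy'])/m['fy'],1])
    return o+r*(z-o[2])/r[2]
def proj(n,X):
    m=camera_model(n);c=np.array(m['R'])@np.array(X)+np.array(m['t'])
    return c[0]/c[2]*m['fx']+m['cx'],c[1]/c[2]*m['fy']+m['cy']
E
python3 - <<'E'
from h import *
for n in("top","side"):
    z=np.load(n+"0.npz");p,d=z['p'],z['d'];W=world(n,d)
    h=cv2.cvtColor(p,cv2.COLOR_RGB2HSV)
    m=(h[...,0]>105)&(h[...,0]<125)&(h[...,1]>150)
    k,l,st,c=cv2.connectedComponentsWithStats(m.astype(np.uint8))
    for i in range(1,k):
        if st[i,4]>40:
            P=W[l==i];print(n,st[i],c[i],P.mean(0),np.percentile(P[:,2],[5,50,95]),P.min(0),P.max(0))
    (x0,x1,y0,y1)=(160,340,130,290) if n=="top" else (200,320,150,290)
    cv2.imwrite(f"pics/{n}c.png",cv2.resize(p[y0:y1,x0:x1,::-1],None,fx=4 if n=="top" else 4,fy=4,interpolation=cv2.INTER_CUBIC))
E
```

```text
top [183 189  27  37 430] [195.28372093 207.72325581] [0.52814653 0.18098566 0.01538928] [0.00010188 0.00474555 0.04012387] [ 0.37921169 -0.00751348 -0.00528124] [0.59323055 0.22645742 1.2752673 ]
```

```bash
ls pics
```

```text
side0.png
sidec.png
top0.png
topc.png
```

View pics/topc.png

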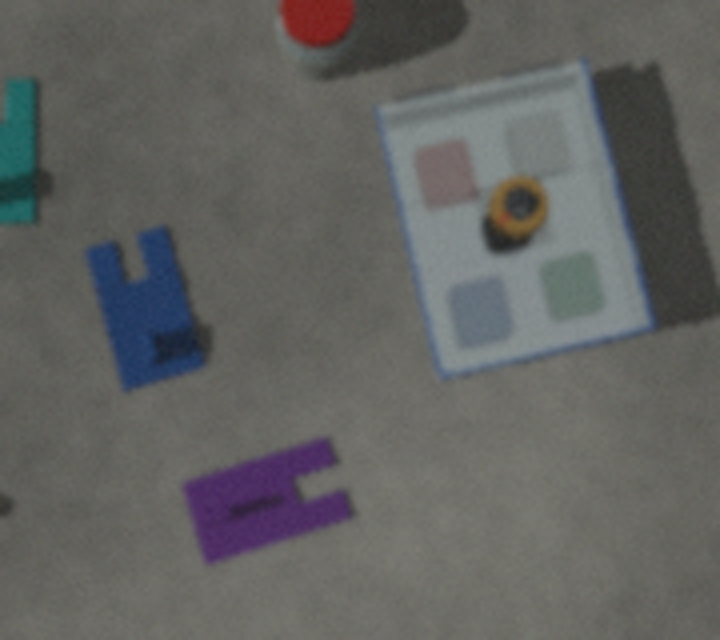

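View pics/sidec.png

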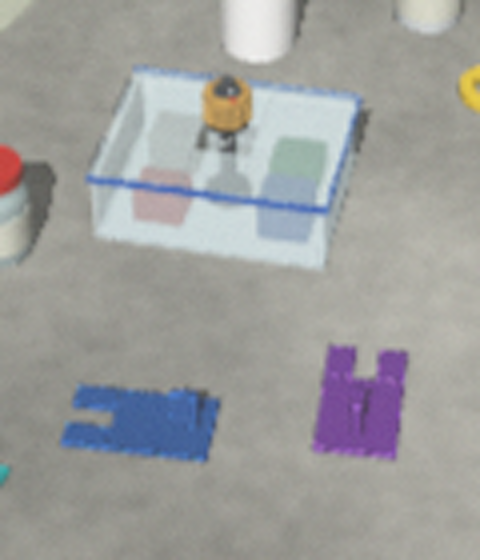

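```bash
cat > fit.py <<'E'
from h import *
from scipy.optimize import minimize
S=8
def T(q,P):
    c,s=np.cos(q[2]),np.sin(q[2]);P=np.array(P,float)
    return np.c_[q[0]+c*P[:,0]-s*P[:,1],q[1]+s*P[:,0]+c*P[:,1],P[:,2]+(q[3] if len(q)>3 else 0)]
def render(n,q,win,fin=True):
    x0,x1,y0,y1=win;im=np.zeros(((y1-y0)*S,(x1-x0)*S),np.uint8)
    def px(P): return np.array([[((a-x0)+.5)*S,((b-y0)+.5)*S] for a,b in (proj(n,X) for X in P)]).astype(np.float32)
    out=[(-95,-35),(30,-35),(30,-10),(-8,-10),(-8,10),(30,10),(30,35),(-95,35)]
    for z in(0,2.5,5):
        cv2.fillPoly(im,[np.round(px(T(q,[(a/1e3,b/1e3,z/1e3) for a,b in out]))).astype(int)],255)
    F=[(x/1e3,y/1e3,z/1e3) for x in(-82,-58) for y in(-5,5) for z in(5,44)]
    cv2.fillPoly(im,[np.round(cv2.convexHull(px(T(q,F)))).astype(int)],255)
    return cv2.resize(im,(x1-x0,y1-y0),interpolation=cv2.INTER_AREA)/255.
def mask(n,p,win):
    x0,x1,y0,y1=win;h=cv2.cvtColor(p,cv2.COLOR_RGB2HSV)[y0:y1,x0:x1]
    return ((h[...,0]>100)&(h[...,0]<130)&(h[...,1]>110)).astype(float)
def fitplate(ims,q0,wins,z=None):
    def f(v):
        q=[v[0]/100,v[1]/100,v[2]/10]+([] if z is None else [z]);return sum(((render(n,q,wins[n])-ims[n])**2).sum() for n in ims)
    best=None
    for dy in(-.15,0,.15):
        r=minimize(f,[q0[0]*100,q0[1]*100,(q0[2]+dy)*10],method='Nelder-Mead',options=dict(initial_simplex=None,xatol=.005,fatol=.05))
        if best is None or r.fun<best.fun:best=r
    return best.x/[100,100,10],best.fun
E
python3 - <<'E'
from fit import *
wins=dict(top=(170,222,180,240),side=(200,268,240,275))
ims={n:mask(n,np.load(n+"0.npz")['p'],wins[n]) for n in wins}
print({n:ims[n].sum() for n in ims})
q0=[.55,.18,.2]
for sub in(["top","side"],["top"],["side"]):
    print(sub,fitplate({n:ims[n] for n in sub},q0,wins))
# box: corners in top crop
n="top"
for (u,v) in [(380,105),(585,62),(652,328),(443,376)]:
    print("rim",ray(n,160+u/4,130+v/4,.076))
print("studtop", ray("top",160+521/4-.4,130+204/4-.4,.14), ray("side",200+227/4-.4,150+84/4-.4,.14))
for (u,v) in [(137,70),(360,96),(327,210),(90,180)]: print("rim side",ray("side",200+u/4,150+v/4,.076))
E
```

```text
{'top': np.float64(645.0), 'side': np.float64(493.0)}Traceback (most recent call last):
  File "<stdin>", line 7, in <module>
  File "fit.py", line 24, in fitplate
    r=minimize(f,[q0[0]*100,q0[1]*100,(q0[2]+dy)*10],method='Nelder-Mead',options=dict(initial_simplex=None,xatol=.005,fatol=.05))
    res = _minimize_neldermead(fun, x0, args, callback, bounds=bounds,
                               **options)
    fxcc = func(xcc)
    fx = function(np.copy(x), *(wrapper_args + args))
  File "fit.py", line 21, in f
    q=[v[0]/100,v[1]/100,v[2]/10]+([] if z is None else [z]);return sum(((render(n,q,wins[n])-ims[n])**2).sum() for n in ims)
                                                                    ~~~^^^^^^^^^^^^^^^^^^^^^^^^^^^^^^^^^^^^^^^^^^^^^^^^^^^^^^
  File "fit.py", line 21, in <genexpr>
    q=[v[0]/100,v[1]/100,v[2]/10]+([] if z is None else [z]);return sum(((render(n,q,wins[n])-ims[n])**2).sum() for n in ims)
                                                                          ~~~~~~^^^^^^^^^^^^^
  File "fit.py", line 12, in render
    cv2.fillPoly(im,[np.round(px(T(q,[(a/1e3,b/1e3,z/1e3) for a,b in out]))).astype(int)],255)
                              ~~^^^^^^^^^^^^^^^^^^^^^^^^^^^^^^^^^^^^^^^^^^^
  File "fit.py", line 9, in px
    def px(P): return np.array([[((a-x0)+.5)*S,((b-y0)+.5)*S] for a,b in (proj(n,X) for X in P)]).astype(np.float32)
                                                                         ^^^^^^^^^^^^^^^^^^^^^^
  File "fit.py", line 9, in <genexpr>
    def px(P): return np.array([[((a-x0)+.5)*S,((b-y0)+.5)*S] for a,b in (proj(n,X) for X in P)]).astype(np.float32)
                                                                          ~~~~^^^^^
  File "h.py", line 13, in proj
    m=camera_model(n);c=np.array(m['R'])@np.array(X)+np.array(m['t'])
ValueError: time passes only in moves, steps and waits
```

```bash
python3 - <<'E'
s=open('h.py').read()
s=s.replace("def world","import functools\ncamera_model=functools.lru_cache(None)(camera_model)\ndef world",1)
open('h.py','w').write(s)
E
cat > run0.py <<'E'
from fit import *
print(state()['t'])
wins=dict(top=(170,222,180,240),side=(200,268,240,275))
ims={n:mask(n,np.load(n+"0.npz")['p'],wins[n]) for n in wins}
q0=[.55,.18,.2]
for sub in(["top","side"],["top"],["side"]):
    print(sub,fitplate({n:ims[n] for n in sub},q0,wins))
n="top"
for (u,v) in [(380,105),(585,62),(652,328),(443,376)]:
    print("rim",ray(n,160+u/4,130+v/4,.076))
print("studtop", ray("top",160+521/4-.4,130+204/4-.4,.14), ray("side",200+227/4-.4,150+84/4-.4,.14))
for (u,v) in [(137,70),(360,96),(327,210),(90,180)]: print("rim side",ray("side",200+u/4,150+v/4,.076))
E
python3 run0.py
```

```text
0.1
['top', 'side'] (array([0.56669426, 0.19150033, 0.29906198]), np.float64(126.02751249519416))
['top'] (array([0.56544241, 0.19156513, 0.3185295 ]), np.float64(66.32329104190696))
['side'] (array([0.56680521, 0.19073241, 0.32720483]), np.float64(59.576532103037295))
rim [ 0.69022892 -0.01363891  0.076     ]
rim [ 0.72869529 -0.17929948  0.076     ]
rim [ 0.51286062 -0.23030535  0.076     ]
rim [ 0.47280604 -0.06584234  0.076     ]
studtop [ 0.59961116 -0.11958538  0.14      ] [ 0.60214387 -0.11618143  0.14      ]
rim side [ 0.72913968 -0.17295072  0.076     ]
rim side [ 0.51496562 -0.22909891  0.076     ]
rim side [ 0.47303963 -0.06102111  0.076     ]
rim side [ 0.68618798 -0.00501675  0.076     ]
```

```bash
cat > ov.py <<'E'
from fit import *
wins=dict(top=(170,222,180,240),side=(200,268,240,275))
q=[0.5665,0.1912,.315]
L=[]
for n in wins:
    p=np.load(n+"0.npz")['p'];m=mask(n,p,wins[n]);r=render(n,q,wins[n])
    x0,x1,y0,y1=wins[n]
    c=p[y0:y1,x0:x1,::-1].copy()
    o=np.stack([m*255,r*255,0*m],-1).astype(np.uint8)
    a=np.hstack([c,o]);a=cv2.resize(a,None,fx=5,fy=5,interpolation=cv2.INTER_NEAREST)
    L.append(cv2.copyMakeBorder(a,0,0,0,700-a.shape[1],cv2.BORDER_CONSTANT))
cv2.imwrite("pics/ov.png",np.vstack(L))
E
python3 ov.py
```

```text
(no output)
```

View pics/ov.png

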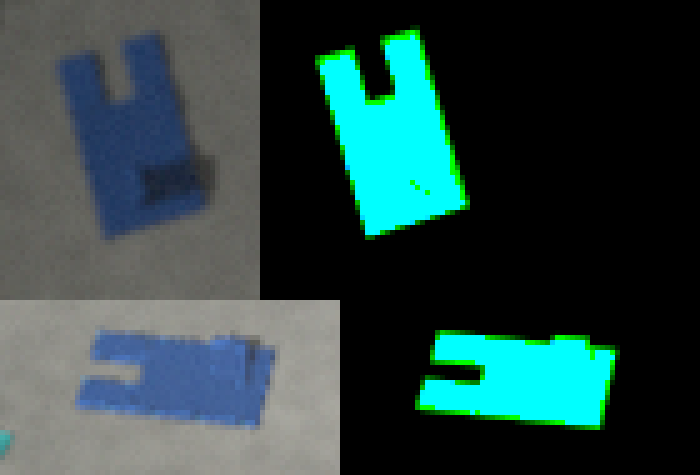

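```bash
cat > r1.py <<'E'
from fit import *
wins=dict(top=(170,222,180,240),side=(200,268,240,275))
def lmask(n,p,win):
    x0,x1,y0,y1=win;h=cv2.cvtColor(p,cv2.COLOR_RGB2HSV)[y0:y1,x0:x1]
    return np.clip((h[...,1].astype(float)-50)/130,0,1)*((h[...,0]>95)&(h[...,0]<135))
ims={n:lmask(n,np.load(n+"0.npz")['p'],wins[n]) for n in wins}
for sub in(["top","side"],["top"],["side"]):
    for y0 in(.22,.27,.32): print(sub,fitplate({n:ims[n] for n in sub},[.566,.191,y0],wins))
p=np.load("top0.npz")['p'];m=mask("top",p,wins["top"])
c,_=cv2.findContours(m.astype(np.uint8),cv2.RETR_EXTERNAL,cv2.CHAIN_APPROX_NONE);c=max(c,key=len)[:,0]
P=np.array([ray("top",u+170,v+180,.005)[:2] for u,v in c]);print(cv2.minAreaRect((P*1000).astype(np.float32)))
# collar & stud in images
for n in("top","side"):
    p=np.load(n+"0.npz")['p'];d=np.load(n+"0.npz")['d'];W=world(n,d)
    h=cv2.cvtColor(p,cv2.COLOR_RGB2HSV)
    mm=(h[...,0]>8)&(h[...,0]<28)&(h[...,1]>120)
    k,l,st,cc=cv2.connectedComponentsWithStats(mm.astype(np.uint8))
    for i in range(1,k):
        if st[i,4]>30: print(n,st[i],cc[i],np.percentile(W[l==i],[5,50,95],axis=0).round(4).tolist())
x=np.load("top0.npz")['p'][168:200,272:306,::-1];y=np.load("side0.npz")['p'][160:205,235:280,::-1]
a=cv2.resize(x,(390,368),interpolation=cv2.INTER_NEAREST);b=cv2.resize(y,(368,368),interpolation=cv2.INTER_NEAREST)
cv2.imwrite("pics/col.png",np.hstack([a,b]))
E
python3 r1.py
```

```text
['top', 'side'] (array([0.56712086, 0.19115577, 0.29613488]), np.float64(153.01373534075424))
['top', 'side'] (array([0.56663889, 0.1911844 , 0.30498819]), np.float64(151.41686431481747))
['top', 'side'] (array([0.56659664, 0.19110285, 0.30754957]), np.float64(152.2758061419254))
['top'] (array([0.56493131, 0.19146788, 0.30756268]), np.float64(66.07797501643655))
['top'] (array([0.56440436, 0.19130837, 0.30236397]), np.float64(66.77255402451036))
['top'] (array([0.56564393, 0.19148907, 0.30396781]), np.float64(66.76444944934697))
['side'] (array([0.56778414, 0.19040696, 0.29132301]), np.float64(79.8812357331841))
['side'] (array([0.56715494, 0.19038524, 0.28262432]), np.float64(81.8130844304307))
['side'] (array([0.56766473, 0.19136482, 0.31489893]), np.float64(80.1122734997236))
((533.2286987304688, 181.0278778076172), (120.5441665649414, 67.31365966796875), 17.149351119995117)
top [283 177  13  12  54] [287.85185185 184.03703704] [[0.5824, -0.1363, 0.1142], [0.5897, -0.1118, 0.1287], [0.6063, -0.1, 0.132]]
top [ 89 218  23  20 280] [ 99.98571429 227.27857143] [[0.4282, 0.4332, 0.08
[... 301 characters left out ...]
1, -0.3527, 0.018]]
side [462 142  18   5  36] [472.05555556 143.27777778] [[-0.1114, -1.5446, -0.3987], [-0.0763, -1.521, -0.3851], [-0.0337, -1.4896, -0.3784]]
side [315 166  16  12 130] [322.48461538 171.79230769] [[0.4062, -0.4042, 0.0037], [0.4354, -0.3765, 0.0135], [0.4607, -0.3457, 0.021]]
side [252 172  10  10  68] [256.33823529 177.25      ] [[0.5841, -0.1193, 0.1035], [0.5961, -0.1035, 0.1195], [0.614, -0.0969, 0.133]]
side [200 299  22  20 281] [210.33451957 310.03558719] [[0.4283, 0.4445, 0.0819], [0.4481, 0.4744, 0.0927], [0.4802, 0.4926, 0.0976]]
side [202 317  20  17 224] [212.1875     325.88839286] [[0.4288, 0.4611, 0.0059], [0.4411, 0.4856, 0.0344], [0.4689, 0.4928, 0.0633]]
```

View pics/col.png

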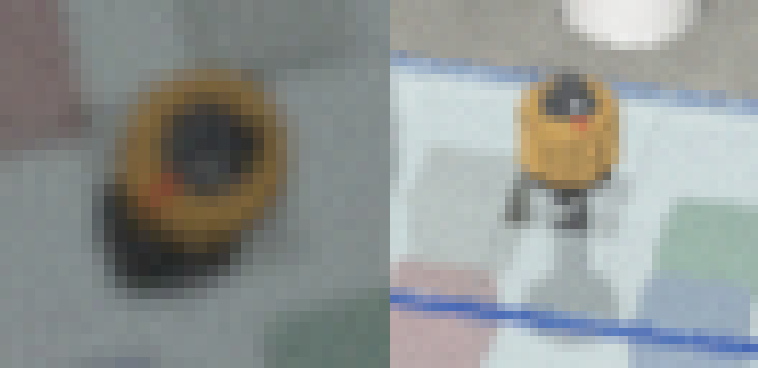

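```bash
cat > r2.py <<'E'
from fit import *
# collar silhouette fit: cylinder r22, from zb..zb+30 plus stud top, both views via dark/brass mask
L=.076
def sil(n,q,win):
    x0,x1,y0,y1=win;im=np.zeros(((y1-y0)*S,(x1-x0)*S),np.uint8)
    def circ(r,z):
        a=np.linspace(0,2*np.pi,40)
        return np.array([[(u-x0+.5)*S,(v-y0+.5)*S] for u,v in (proj(n,(q[0]+r*np.cos(t),q[1]+r*np.sin(t),z)) for t in a)],np.float32)
    for A in([circ(.022,L+q[2]+.006),circ(.022,L+q[2]+.036)],[circ(.008,L+q[2]+.036),circ(.008,L+.064)]):
        cv2.fillPoly(im,[np.round(cv2.convexHull(np.vstack(A))).astype(int)],255)
    return cv2.resize(im,(x1-x0,y1-y0),interpolation=cv2.INTER_AREA)/255.
wins=dict(top=(276,304,168,196),side=(243,272,162,186))
ims={}
for n in wins:
    x0,x1,y0,y1=wins[n];p=np.load(n+"0.npz")['p'][y0:y1,x0:x1];h=cv2.cvtColor(p,cv2.COLOR_RGB2HSV)
    m=((h[...,1]>75)&(h[...,0]<35))
    # fill the interior stud via hull
    m=m.astype(np.uint8);k,l,st,_=cv2.connectedComponentsWithStats(m);i=1+st[1:,4].argmax()
    pts=np.argwhere(l==i)[:,::-1].astype(np.int32);hh=np.zeros_like(m);cv2.fillConvexPoly(hh,cv2.convexHull(pts),1);ims[n]=hh.astype(float);print(n,hh.sum())
for sub in(["top","side"],["top"],["side"]):
  for z0 in(.013,.016,.019):
    f=lambda v:sum(((sil(n,[v[0],v[1],z0],wins[n])-ims[n])**2).sum() for n in sub)
    r=minimize(f,[.6005,-.119],method='Nelder-Mead',options=dict(initial_simplex=[[.6,-.119],[.605,-.119],[.6,-.114]],xatol=1e-4,fatol=.05))
    print(sub,z0,r.x,r.fun)
# rim fit: blue line pixels distance
from scipy.optimize import least_squares
for n in("top","side"):
    p=np.load(n+"0.npz")['p'];h=cv2.cvtColor(p,cv2.COLOR_RGB2HSV)
    w=(250,330,140,228) if n=="top" else (215,300,160,220)
    m=np.zeros(h.shape[:2],bool);m[w[2]:w[3],w[0]:w[1]]=True
    m&=(h[...,0]>100)&(h[...,0]<130)&(h[...,1]>90)
    v,u=np.nonzero(m);P=np.array([ray(n,a,b,L-.003)[:2] for a,b in zip(u,v)])
    def res(q):
        c,s=np.cos(q[2]),np.sin(q[2]);D=P-q[:2];X=D@[c,s];Y=D@[-s,c]
        dx=np.abs(X)-.1095;dy=np.abs(Y)-.0845
        return np.where((dx>0)&(dy>0),np.hypot(dx,dy),np.maximum(dx,dy))*1e3
    r=least_squares(res,[.601,-.119,.245],loss='soft_l1',x_scale=[.01,.01,.1]);print(n,len(P),r.x,np.abs(r.fun).mean())
E
python3 r2.py
```

```text
top 183
side 139
['top', 'side'] 0.013 [ 0.60309914 -0.11973644] 18.362537485582468
['top', 'side'] 0.016 [ 0.60248139 -0.11924624] 11.83035755478662
['top', 'side'] 0.019 [ 0.6019789  -0.11834701] 15.44398308342945
['top'] 0.013 [ 0.60226172 -0.11946761] 3.9389773164167625
['top'] 0.016 [ 0.60202208 -0.11936786] 3.970119184928873
['top'] 0.019 [ 0.60143399 -0.11910763] 4.191464821222606
['side'] 0.013 [ 0.60593439 -0.12311616] 7.104206074586697
['side'] 0.016 [ 0.60392212 -0.11954565] 4.609903883121876
['side'] 0.019 [ 0.60268066 -0.11622168] 4.0719569396386
top 8 [ 0.60367258 -0.12268017  0.2444014 ] 0.672208078489233
side 83 [ 0.60321975 -0.1193954   0.2437759 ] 1.8782285987588447
```

```bash
cat > go.py <<'E'
import sys,numpy as np
from scipy.spatial.transform import Rotation as Ro
from bench import state
def go(x,y,z,yaw):
    s=state();R=Ro.from_rotvec(s['orientation']);p=s['ee_pos']
    d=R.inv().apply(np.array([x,y,z])-p)*100
    Rt=Ro.from_matrix([[np.cos(yaw),np.sin(yaw),0],[np.sin(yaw),-np.cos(yaw),0],[0,0,-1]])
    M=R.as_matrix()
    print('t',s['t'],'p',p.round(4),'yaw',np.arctan2(M[1,0],M[0,0]).round(4),'j',s['joints'].round(2),'F',s['contact_force'].round(1),'w',round(s['width'],4))
    print('d cm',d.round(2),'rot',(R.inv()*Rt).as_rotvec().round(3))
if __name__=='__main__': go(*map(float,sys.argv[1:]))
E
python3 go.py .4997 .1704 .15 .303; python3 -m creep --help | head
```

```text
t 0.1 p [ 0.1975 -0.5126  0.2303] yaw 0.3679 j [ 1.16  0.31  0.01  1.51 -0.    1.32 -0.03] F [-0.5  0.5  0.2] w 0.0852
d cm [ 52.76 -52.84   8.14] rot [-0.002  0.     0.065]invalid input: not JSON, or not a number
```

```bash
python3 -m creep '[{"dx":3.2,"dy":-3.2},{"dx":6.4,"dy":-6.4},{"dx":9.6,"dy":-9.6},{"dx":12.8,"dy":-12.8},{"dx":16,"dy":-16,"wz":0.03}]'; python3 -m creep '[{"dx":3.2,"dy":-3.2},{"dx":6.4,"dy":-6.4},{"dx":9.6,"dy":-9.6},{"dx":12.8,"dy":-12.8},{"dx":16,"dy":-16,"wz":0.03}]';python3 go.py .4997 .1704 .15 .303
```

```text
t 0.1 p [ 0.1975 -0.5126  0.2303] yaw 0.3679 j [ 1.16  0.31  0.01  1.51 -0.    1.32 -0.03] F [-0.5  0.5  0.2] w 0.0852
d cm [ 52.76 -52.84   8.14] rot [-0.002  0.     0.065]$[0]: bad value
$[0]: bad value
```

```bash
python3 -m creep '[{"dx":3.2,"dy":-3.2,"dz":0,"wx":0,"wy":0,"wz":0,"claw":8.5}]'; python3 go.py .4997 .1704 .15 .303
```

```text
t: 0.2
ee_pos: [0.2115, -0.476, 0.2299]
orientation: [3.09, 0.558, -0.007]
contact_force: [0.5, 1.0, 0.4]
width: 0.0851
t 0.2 p [ 0.2115 -0.476   0.2299] yaw 0.3576 j [ 1.12  0.25  0.    1.59  0.    1.3  -0.1 ] F [0.5 1.  0.4] w 0.0851
d cm [ 49.66 -50.47   7.73] rot [0.001 0.004 0.055]
```

```bash
python3 -m creep '[{"dx":3.2,"dy":-3.2,"dz":0,"wx":0,"wy":0,"wz":0,"claw":8.5},{"dx":6.4,"dy":-6.4,"dz":0,"wx":0,"wy":0,"wz":0,"claw":8.5},{"dx":9.6,"dy":-9.6,"dz":0,"wx":0,"wy":0,"wz":0,"claw":8.5},{"dx":12.8,"dy":-12.8,"dz":0,"wx":0,"wy":0,"wz":0,"claw":8.5},{"dx":16,"dy":-16,"dz":0,"wx":0,"wy":0,"wz":0,"claw":8.5}]'; python3 -m creep '[{"dx":3.2,"dy":-3.2,"dz":0,"wx":0,"wy":0,"wz":0,"claw":8.5},{"dx":6.4,"dy":-6.4,"dz":0,"wx":0,"wy":0,"wz":0,"claw":8.5},{"dx":9.6,"dy":-9.6,"dz":0,"wx":0,"wy":0,"wz":0,"claw":8.5},{"dx":12.8,"dy":-12.8,"dz":0,"wx":0,"wy":0,"wz":0,"claw":8.5},{"dx":16,"dy":-16,"dz":0,"wx":0,"wy":0,"wz":0.05,"claw":8.5}]';python3 go.py .4997 .1704 .15 .303
```

```text
t: 0.7
ee_pos: [0.3081, -0.263, 0.231]
orientation: [-3.088, -0.574, 0.001]
contact_force: [0.6, -0.2, 0.2]
width: 0.0852
t: 1.2
ee_pos: [0.3997, -0.0565, 0.2311]
orientation: [3.102, 0.495, -0.0]
contact_force: [0.8, -1.7, -0.5]
width: 0.0849
t 1.2 p [ 0.3997 -0.0565  0.2311] yaw 0.3163 j [ 0.57  0.03 -0.48  1.85  0.01  1.26 -1.17] F [ 0.8 -1.7 -0.5] w 0.0849
d cm [ 16.56 -18.46   8.1 ] rot [0.    0.    0.013]
```

```bash
python3 -m creep '[{"dx":3.2,"dy":-3.5,"dz":1,"wx":0,"wy":0,"wz":0,"claw":8.5},{"dx":6.4,"dy":-7,"dz":3,"wx":0,"wy":0,"wz":0,"claw":8.5},{"dx":9.6,"dy":-10.5,"dz":5,"wx":0,"wy":0,"wz":0,"claw":8.5},{"dx":12.8,"dy":-14,"dz":7,"wx":0,"wy":0,"wz":0,"claw":8.5},{"dx":16,"dy":-17,"dz":9,"wx":0,"wy":0,"wz":0,"claw":8.5}]'; python3 -m creep '[{"dx":0,"dy":0,"dz":0,"wx":0,"wy":0,"wz":0,"claw":6},{"dx":0,"dy":0,"dz":0,"wx":0,"wy":0,"wz":0,"claw":6}]';python3 go.py .4997 .1704 .012 .303
```

```text
t: 1.7
ee_pos: [0.4976, 0.1529, 0.1414]
orientation: [3.102, 0.497, -0.001]
contact_force: [1.1, -0.7, 0.8]
width: 0.085
t: 1.9
ee_pos: [0.4963, 0.1521, 0.1408]
orientation: [-3.101, -0.502, 0.006]
contact_force: [-0.4, -1.2, 0.4]
width: 0.0606
t 1.9 p [0.4963 0.1521 0.1408] yaw 0.3208 j [ 0.15  0.39 -0.63  1.71  0.25  1.13 -1.8 ] F [-0.4 -1.2  0.4] w 0.0606
d cm [ 0.95 -1.61 12.88] rot [-0.001  0.004  0.018]
```

```bash
python3 -m creep '[{"dx":0.5,"dy":-0.8,"dz":3,"wx":0,"wy":0,"wz":0,"claw":5},{"dx":0.95,"dy":-1.6,"dz":6,"wx":0,"wy":0,"wz":0.018,"claw":5},{"dx":0.95,"dy":-1.6,"dz":8.5,"wx":0,"wy":0,"wz":0.018,"claw":5},{"dx":0.95,"dy":-1.6,"dz":8.5,"wx":0,"wy":0,"wz":0.018,"claw":5},{"dx":0.95,"dy":-1.6,"dz":8.5,"wx":0,"wy":0,"wz":0.018,"claw":5}]';python3 - <<'E'
import sys;sys.path.insert(0,'.')
from h import *
L=[]
for n,w in(("top",(165,235,175,245)),("side",(195,285,210,280))):
    p,d=camera(n);x0,x1,y0,y1=w
    L.append(cv2.resize(p[y0:y1,x0:x1,::-1],(390,380),interpolation=cv2.INTER_CUBIC))
cv2.imwrite("pics/g1.png",np.hstack(L))
E
python3 go.py .4997 .1704 .012 .303
```

```text
t: 2.4
ee_pos: [0.5019, 0.1676, 0.0583]
orientation: [3.106, 0.465, 0.001]
contact_force: [0.4, 0.1, 0.6]
width: 0.0501
t 2.5 p [0.503  0.1688 0.0594] yaw 0.298 j [ 0.08  0.5  -0.58  1.78  0.33  0.96 -1.91] F [ 0.8 -0.5  0.4] w 0.0499
d cm [-0.28 -0.26  4.74] rot [ 0.001 -0.004 -0.005]
```

View pics/g1.png

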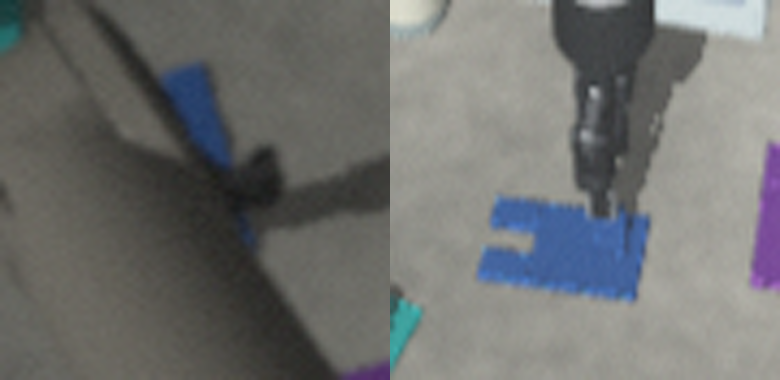

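```bash
python3 -m creep '[{"dx":-0.1,"dy":-0.1,"dz":2,"wx":0,"wy":0,"wz":0,"claw":5},{"dx":-0.2,"dy":-0.2,"dz":3.5,"wx":0,"wy":0,"wz":0,"claw":5},{"dx":-0.2,"dy":-0.2,"dz":3.5,"wx":0,"wy":0,"wz":0,"claw":5}]';for i in 1 2 3; do python3 -m creep '[{"dx":0,"dy":0,"dz":0,"wx":0,"wy":0,"wz":0,"claw":5}]' >/dev/null; python3 go.py .4997 .1704 .012 .303;done
```

```text
t: 2.8
ee_pos: [0.4984, 0.1698, 0.0223]
orientation: [3.106, 0.468, -0.002]
contact_force: [-0.1, -0.8, 0.5]
width: 0.0501
t 2.9 p [0.4999 0.1708 0.0237] yaw 0.2994 j [ 0.06  0.55 -0.56  1.81  0.37  0.88 -1.94] F [ 0.1 -0.1 -0.5] w 0.0499
d cm [-0.03  0.03  1.17] rot [ 0.    -0.002 -0.004]
t 3.0 p [0.5003 0.1711 0.024 ] yaw 0.2995 j [ 0.06  0.55 -0.56  1.81  0.37  0.88 -1.94] F [ 0.6 -0.3 -0.3] w 0.0505
d cm [-0.08  0.05  1.2 ] rot [ 0.    -0.003 -0.004]
t 3.1 p [0.5    0.171  0.0236] yaw 0.2995 j [ 0.06  0.55 -0.56  1.81  0.37  0.88 -1.94] F [0.  0.1 0.1] w 0.0497
d cm [-0.05  0.05  1.16] rot [ 0.    -0.002 -0.003]
```

```bash
python3 -m creep '[{"dx":0,"dy":0,"dz":0.6,"wx":0,"wy":0,"wz":0,"claw":5},{"dx":0,"dy":0,"dz":1.15,"wx":0,"wy":0,"wz":0,"claw":5},{"dx":0,"dy":0,"dz":1.15,"wx":0,"wy":0,"wz":0,"claw":0.5}]' 40;python3 -m creep '[{"dx":0,"dy":0,"dz":0,"wx":0,"wy":0,"wz":0,"claw":0.5},{"dx":0,"dy":0,"dz":0,"wx":0,"wy":0,"wz":0,"claw":0.5},{"dx":0,"dy":0,"dz":0,"wx":0,"wy":0,"wz":0,"claw":0.5}]'; python3 go.py .4997 .1704 .012 .303
```

```text
t: 3.4
ee_pos: [0.498, 0.1702, 0.0098]
orientation: [3.106, 0.469, -0.004]
contact_force: [-0.6, -0.2, -1.0]
width: 0.0367
t: 3.7
ee_pos: [0.4989, 0.1707, 0.0108]
orientation: [3.106, 0.469, -0.0]
contact_force: [0.2, -0.4, -0.9]
width: 0.0097
t 3.7 p [0.4989 0.1707 0.0108] yaw 0.2999 j [ 0.05  0.57 -0.55  1.82  0.38  0.86 -1.95] F [ 0.2 -0.4 -0.9] w 0.0097
d cm [ 0.07  0.06 -0.12] rot [-0.     0.    -0.003]
```

```bash
python3 -m creep '[{"dx":0,"dy":0,"dz":-2,"wx":0,"wy":0,"wz":0,"claw":0.5},{"dx":0,"dy":0,"dz":-5,"wx":0,"wy":0,"wz":0,"claw":0.5},{"dx":0,"dy":0,"dz":-8,"wx":0,"wy":0,"wz":0,"claw":0.5},{"dx":0,"dy":0,"dz":-12,"wx":0,"wy":0,"wz":0,"claw":0.5},{"dx":0,"dy":0,"dz":-16,"wx":0,"wy":0,"wz":0,"claw":0.5}]'; python3 go.py .4715 -.1518 .17 .244
```

```text
t: 4.2
ee_pos: [0.4981, 0.1704, 0.1718]
orientation: [3.106, 0.47, -0.002]
contact_force: [0.3, 0.6, -0.5]
width: 0.0095
t 4.2 p [0.4981 0.1704 0.1718] yaw 0.3002 j [ 0.12  0.37 -0.64  1.65  0.23  1.2  -1.84] F [ 0.3  0.6 -0.5] w 0.0095
d cm [-12.07  30.     0.2 ] rot [0.    0.001 0.056]
```

```bash
python3 -m creep '[{"dx":-1.5,"dy":3.8,"dz":0,"wx":0,"wy":0,"wz":0.01,"claw":0.5},{"dx":-3,"dy":7.5,"dz":0,"wx":0,"wy":0,"wz":0.02,"claw":0.5},{"dx":-4.5,"dy":11.2,"dz":0,"wx":0,"wy":0,"wz":0.03,"claw":0.5},{"dx":-6,"dy":15,"dz":0,"wx":0,"wy":0,"wz":0.04,"claw":0.5},{"dx":-7.5,"dy":18.8,"dz":0,"wx":0,"wy":0,"wz":0.056,"claw":0.5}]';python3 -m creep '[{"dx":-1.5,"dy":3.8,"dz":0,"wx":0,"wy":0,"wz":0,"claw":0.5},{"dx":-3,"dy":7.3,"dz":0,"wx":0,"wy":0,"wz":0,"claw":0.5},{"dx":-4.0,"dy":10,"dz":0,"wx":0,"wy":0,"wz":0,"claw":0.5},{"dx":-4.0,"dy":10.5,"dz":0,"wx":0,"wy":0,"wz":0,"claw":0.5},{"dx":-4.0,"dy":10.5,"dz":0,"wx":0,"wy":0,"wz":0,"claw":0.5}]'; python3 go.py .4715 -.1518 .11 .244
```

```text
t: 4.7
ee_pos: [0.4821, -0.0326, 0.1708]
orientation: [3.118, 0.382, -0.0]
contact_force: [-0.7, -0.1, -2.1]
width: 0.0097
t: 5.2
ee_pos: [0.4691, -0.1435, 0.1706]
orientation: [-3.118, -0.378, 0.0]
contact_force: [-0.1, 0.7, -0.9]
width: 0.0096
t 5.2 p [ 0.4691 -0.1435  0.1706] yaw 0.2412 j [ 0.67  0.27 -0.49  1.75  0.14  1.15 -1.2 ] F [-0.1  0.7 -0.9] w 0.0096
d cm [0.04 0.87 6.06] rot [-0.     0.    -0.003]
```

```bash
python3 -m creep '[{"dx":0,"dy":0.5,"dz":3,"wx":0,"wy":0,"wz":0,"claw":0.5},{"dx":0,"dy":0.9,"dz":6,"wx":0,"wy":0,"wz":0,"claw":0.5},{"dx":0,"dy":0.9,"dz":6.5,"wx":0,"wy":0,"wz":0,"claw":0.5},{"dx":0,"dy":0.9,"dz":6.5,"wx":0,"wy":0,"wz":0,"claw":0.5},{"dx":0,"dy":0.9,"dz":6.5,"wx":0,"wy":0,"wz":0,"claw":0.5}]';python3 - <<'E'
import sys;sys.path.insert(0,'.')
from h import *
L=[]
for n,w in(("top",(250,330,140,220)),("side",(210,310,145,225))):
    p,d=camera(n);x0,x1,y0,y1=w;np.savez(n+"1.npz",p=p,d=d)
    L.append(cv2.resize(p[y0:y1,x0:x1,::-1],(390,390) if n=="top" else (400,390),interpolation=cv2.INTER_CUBIC))
cv2.imwrite("pics/g2.png",np.hstack(L))
E
python3 go.py .4715 -.1518 .089 .244
```

```text
t: 5.7
ee_pos: [0.4728, -0.1501, 0.1072]
orientation: [3.118, 0.385, 0.004]
contact_force: [0.7, 0.5, -1.1]
width: 0.0097
t 5.8 p [ 0.473  -0.1508  0.1075] yaw 0.2451 j [ 0.66  0.35 -0.47  1.82  0.19  1.01 -1.22] F [ 0.7 -0.3 -1.5] w 0.0093
d cm [-0.17  0.06  1.85] rot [ 0.002 -0.003  0.001]
```

View pics/g2.png

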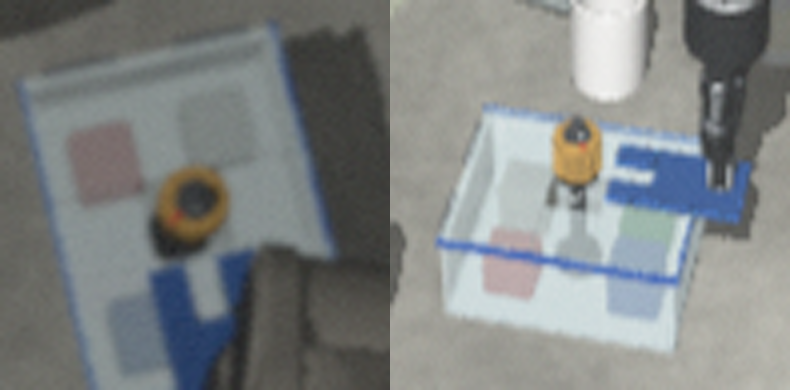

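```bash
cat > r3.py <<'E'
from fit import *
wins=dict(top=(275,300,188,216),side=(258,288,168,200))
def lm(n,p,w):
    x0,x1,y0,y1=w;h=cv2.cvtColor(p,cv2.COLOR_RGB2HSV)[y0:y1,x0:x1]
    return ((h[...,0]>100)&(h[...,0]<130)&(h[...,1]>130)).astype(float)
ims={n:lm(n,np.load(n+"1.npz")['p'],wins[n]) for n in wins}
for n in ims: print(n);print('\n'.join(''.join('.#'[int(v)] for v in r) for r in ims[n]))
z=.0967
for sub in(["top","side"],["top"],["side"]):
    for y0 in(.22,.26): print(sub,fitplate({n:ims[n] for n in sub},[.5405,-.1338,y0],wins,z=z))
E
python3 r3.py
```

```text
top
.........................
.........................
.........................
.........................
.........................
.....................####
.....................####
...........#.........####
........####.........####
.......######........####
.......######.........##.
.......######.........##.
.......######.........##.
........#####.........#..
........######...........
........######...........
........######...........
.........######.......#..
.........#######...####..
.........##############..
.........##############..
..........############...
..........###########....
..........##########.....
..........#########......
...........########......
...........#######.......
...........#######.......
side
..............................
..............................
..............................
..............................
..............................
..............................
..............................
..............................
..........########............
..........################....
..........########.###########
..................####
[... 476 characters left out ...]
............................
..............................
..............................
..............................
..............................
['top', 'side'] (array([ 0.53657679, -0.13715729,  0.22070129]), np.float64(148.84249134948098))
['top', 'side'] (array([ 0.5360504 , -0.13682408,  0.25710698]), np.float64(147.65059592464436))
['top'] (array([ 0.53629301, -0.13677867,  0.2294584 ]), np.float64(87.95750865051902))
['top'] (array([ 0.53611466, -0.1373112 ,  0.25517181]), np.float64(86.61211841599385))
['side'] (array([ 0.53951024, -0.13966695,  0.21560675]), np.float64(57.42715878508265))
['side'] (array([ 0.53878864, -0.13944242,  0.26377555]), np.float64(57.83454056132257))
```

```bash
cat > r4.py <<'E'
from fit import *
wins=dict(top=(275,300,188,216),side=(258,288,168,200))
ims={n:mask(n,np.load(n+"1.npz")['p'],wins[n]) for n in wins}
Wt={n:np.ones_like(ims[n]) for n in ims}
w=np.zeros((28,25));w[:10]=1;w[:18,:22]=1;w[:,:17]=1;Wt["top"]=w
z=.0967
def run(sub,yaw=None):
    def f(v):
        q=[v[0]/100,v[1]/100,yaw if yaw else v[2]/10,z]
        return sum((Wt[n]*(render(n,q,wins[n])-ims[n])**2).sum() for n in sub)
    r=minimize(f,[54.05,-13.5]+([] if yaw else [2.45]),method='Nelder-Mead',options=dict(xatol=.004,fatol=.03))
    print(sub,yaw,r.x,r.fun);return r.x
for s in(["top","side"],["top"],["side"]):
    run(s,.245);run(s)
x=run(["top","side"],.245)
L=[]
for n in ims:
    r=render(n,[x[0]/100,x[1]/100,.245,z],wins[n]);a=np.stack([ims[n]*255,r*255,(1-Wt[n])*120],-1).astype(np.uint8)
    L.append(cv2.resize(a,(390,390),interpolation=cv2.INTER_NEAREST))
cv2.imwrite("pics/ov2.png",np.hstack(L))
E
python3 r4.py
```

```text
['top', 'side'] 0.245 [ 53.7342224  -13.62103363] 61.734394463667826
['top', 'side'] None [ 53.7307349  -13.58567064   2.49631861] 61.441276432141485
['top'] 0.245 [ 53.64317694 -13.58278676] 22.889488658208382
['top'] None [ 53.65001056 -13.57281556   2.54578769] 23.166305267204923
['side'] 0.245 [ 53.93837177 -13.67574863] 34.3519108035371
['side'] None [ 53.98470894 -13.57752817   2.43158462] 35.04456747404844
['top', 'side'] 0.245 [ 53.7342224  -13.62103363] 61.734394463667826
```

View pics/ov2.png

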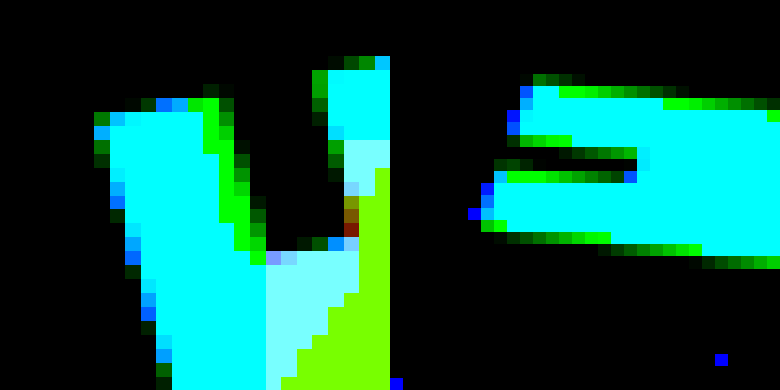

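```bash
python3 -m creep '[{"dx":0,"dy":0,"dz":0.7,"wx":0,"wy":0,"wz":0,"claw":0.5},{"dx":0,"dy":0,"dz":1.4,"wx":0,"wy":0,"wz":0,"claw":0.5},{"dx":0,"dy":0,"dz":1.8,"wx":0,"wy":0,"wz":0,"claw":0.5},{"dx":0,"dy":0,"dz":1.8,"wx":0,"wy":0,"wz":0,"claw":0.5}]';python3 -m creep '[{"dx":0,"dy":0,"dz":0,"wx":0,"wy":0,"wz":0,"claw":0.5}]'; python3 go.py .4715 -.1518 .089 .244
```

```text
t: 6.2
ee_pos: [0.4711, -0.1513, 0.0872]
orientation: [-3.118, -0.382, 0.002]
contact_force: [-0.2, 0.2, -0.5]
width: 0.0094
t: 6.3
ee_pos: [0.4714, -0.1513, 0.0877]
orientation: [-3.118, -0.382, 0.001]
contact_force: [-0.6, 0.4, -0.9]
width: 0.0099
t 6.3 p [ 0.4714 -0.1513  0.0877] yaw 0.2438 j [ 0.65  0.38 -0.47  1.85  0.2   0.97 -1.23] F [-0.6  0.4 -0.9] w 0.0099
d cm [-0.    0.05 -0.13] rot [-0.  0. -0.]
```

```bash
python3 -m creep '[{"dx":0.6,"dy":0,"dz":-0.1,"wx":0,"wy":0,"wz":0,"claw":0.5},{"dx":1.4,"dy":0,"dz":-0.1,"wx":0,"wy":0,"wz":0,"claw":0.5},{"dx":2.2,"dy":0,"dz":-0.1,"wx":0,"wy":0,"wz":0,"claw":0.5},{"dx":3,"dy":0,"dz":-0.1,"wx":0,"wy":0,"wz":0,"claw":0.5},{"dx":3.5,"dy":0,"dz":-0.1,"wx":0,"wy":0,"wz":0,"claw":0.5}]';python3 -m creep '[{"dx":0,"dy":0,"dz":0,"wx":0,"wy":0,"wz":0,"claw":0.5},{"dx":0,"dy":0,"dz":0,"wx":0,"wy":0,"wz":0,"claw":0.5}]';python3 - <<'E'
import sys;sys.path.insert(0,'.')
from h import *
L=[]
for n,w in(("top",(250,330,140,220)),("side",(220,300,155,205))):
    p,d=camera(n);x0,x1,y0,y1=w;np.savez(n+"2.npz",p=p,d=d)
    L.append(cv2.resize(p[y0:y1,x0:x1,::-1],(390,390) if n=="top" else (400,390),interpolation=cv2.INTER_CUBIC))
cv2.imwrite("pics/g3.png",np.hstack(L))
E
python3 go.py .5339 -.1361 .089 .244
```

```text
t: 6.8
ee_pos: [0.5067, -0.1423, 0.0889]
orientation: [-3.118, -0.383, -0.001]
contact_force: [0.5, 0.7, -1.1]
width: 0.0097
t: 7.0
ee_pos: [0.5053, -0.1428, 0.0887]
orientation: [-3.118, -0.382, 0.001]
contact_force: [0.1, 0.0, -1.6]
width: 0.0098
t 7.1 p [ 0.505  -0.1431  0.0887] yaw 0.2436 j [ 0.6   0.43 -0.46  1.76  0.22  1.   -1.28] F [-0.1 -0.  -0.5] w 0.0093
d cm [ 2.97  0.02 -0.03] rot [-0.     0.001 -0.   ]
```

View pics/g3.png

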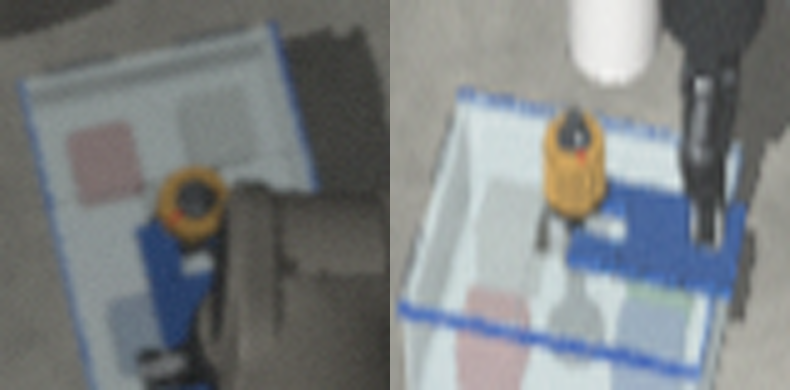

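```bash
python3 -m creep '[{"dx":0.5,"dy":0,"dz":0,"wx":0,"wy":0,"wz":0,"claw":0.5},{"dx":1,"dy":0,"dz":0,"wx":0,"wy":0,"wz":0,"claw":0.5},{"dx":1,"dy":0,"dz":0,"wx":0,"wy":0,"wz":0,"claw":0.5}]';python3 -m creep '[{"dx":0.5,"dy":0,"dz":0,"wx":0,"wy":0,"wz":0,"claw":0.5},{"dx":1,"dy":0,"dz":0,"wx":0,"wy":0,"wz":0,"claw":0.5},{"dx":1,"dy":0,"dz":0,"wx":0,"wy":0,"wz":0,"claw":0.5}]'; python3 go.py .5339 -.1361 .089 .244;python3 -m creep '[{"dx":0.3,"dy":0,"dz":0,"wx":0,"wy":0,"wz":0,"claw":0.5},{"dx":0.4,"dy":0,"dz":0,"wx":0,"wy":0,"wz":0,"claw":0.5},{"dx":0.4,"dy":0,"dz":0,"wx":0,"wy":0,"wz":0,"claw":0.5}]'; python3 go.py .5339 -.1361 .089 .244
```

```text
t: 7.4
ee_pos: [0.5162, -0.14, 0.0891]
orientation: [-3.118, -0.383, -0.002]
contact_force: [0.3, 0.3, -0.7]
width: 0.0092
t: 7.7
ee_pos: [0.5259, -0.1375, 0.089]
orientation: [-3.118, -0.383, -0.002]
contact_force: [0.6, -0.9, -0.7]
width: 0.0098
t 7.7 p [ 0.5259 -0.1375  0.089 ] yaw 0.2446 j [ 0.57  0.46 -0.46  1.71  0.23  1.02 -1.3 ] F [ 0.6 -0.9 -0.7] w 0.0098
d cm [ 0.81  0.06 -0.  ] rot [-0.    -0.001  0.001]
t: 8.0
ee_pos: [0.5288, -0.137, 0.0888]
orientation: [-3.118, -0.382, 0.0]
contact_force: [-0.1, 0.2, -0.9]
width: 0.0094
t 8.0 p [ 0.5288 -0.137   0.0888] yaw 0.244 j [ 0.56  0.47 -0.46  1.71  0.24  1.02 -1.3 ] F [-0.1  0.2 -0.9] w 0.0094
d cm [ 0.51  0.03 -0.02] rot [-0. -0. -0.]
```

```bash
for i in 1 2; do python3 -m creep '[{"dx":0.1,"dy":0,"dz":0,"wx":0,"wy":0,"wz":0,"claw":0.5},{"dx":0.2,"dy":0,"dz":0,"wx":0,"wy":0,"wz":0,"claw":0.5},{"dx":0.2,"dy":0,"dz":0,"wx":0,"wy":0,"wz":0,"claw":0.5}]' |grep -E 'pos|force'; done; python3 -m creep '[{"dx":0.1,"dy":0,"dz":0,"wx":0,"wy":0,"wz":0,"claw":0.5},{"dx":0.1,"dy":0,"dz":0,"wx":0,"wy":0,"wz":0,"claw":0.5}]' |grep -E 'pos|force'
```

```text
ee_pos: [0.5308, -0.1366, 0.0889]
contact_force: [-0.6, -0.1, -1.3]
ee_pos: [0.5328, -0.136, 0.0889]
contact_force: [-0.2, -0.1, -1.0]
ee_pos: [0.5337, -0.1358, 0.0889]
contact_force: [-0.1, 0.5, -1.8]
```

Still free. I'll keep going in 1 mm steps until it touches.

```bash
python3 -m creep '[{"dx":0.1,"dy":0,"dz":0,"wx":0,"wy":0,"wz":0,"claw":0.5},{"dx":0.1,"dy":0,"dz":0,"wx":0,"wy":0,"wz":0,"claw":0.5}]' |grep -E 'pos|force';python3 -m creep '[{"dx":0.1,"dy":0,"dz":0,"wx":0,"wy":0,"wz":0,"claw":0.5},{"dx":0.1,"dy":0,"dz":0,"wx":0,"wy":0,"wz":0,"claw":0.5}]' |grep -E 'pos|force'
```

```text
ee_pos: [0.5347, -0.1356, 0.0889]
contact_force: [0.7, -0.3, -1.7]
ee_pos: [0.5352, -0.1355, 0.0888]
contact_force: [-1.3, 0.3, -0.9]
```

```bash
python3 -m creep '[{"dx":0.1,"dy":0,"dz":0,"wx":0,"wy":0,"wz":0,"claw":0.5},{"dx":0.1,"dy":0,"dz":0,"wx":0,"wy":0,"wz":0,"claw":0.5}]' |grep -E 'pos|force'
```

```text
ee_pos: [0.5354, -0.1355, 0.0886]
contact_force: [-3.0, -0.4, 0.1]
```

```bash
python3 -m creep '[{"dx":-0.05,"dy":0,"dz":0.1,"wx":0,"wy":0,"wz":0,"claw":0.5},{"dx":-0.05,"dy":0,"dz":0.1,"wx":0,"wy":0,"wz":0,"claw":0.5}]' |grep -E 'pos|force';python3 -m creep '[{"dx":0,"dy":0,"dz":0.05,"wx":0,"wy":0,"wz":0,"claw":0.5},{"dx":0,"dy":0,"dz":0.05,"wx":0,"wy":0,"wz":0,"claw":0.5}]' |grep -E 'pos|force';python3 -m creep '[{"dx":0,"dy":0,"dz":0.05,"wx":0,"wy":0,"wz":0,"claw":0.5},{"dx":0,"dy":0,"dz":0.05,"wx":0,"wy":0,"wz":0,"claw":0.5}]' |grep -E 'pos|force'
```

```text
ee_pos: [0.5354, -0.1356, 0.0875]
contact_force: [-2.5, -0.5, -0.4]
ee_pos: [0.5354, -0.1356, 0.0872]
contact_force: [-4.8, -1.5, 1.3]
ee_pos: [0.5355, -0.1355, 0.0868]
contact_force: [-5.1, -1.4, 2.8]
```

```bash
python3 -m creep '[{"dx":0,"dy":0,"dz":0,"wx":0,"wy":0,"wz":0,"claw":2},{"dx":0,"dy":0,"dz":0,"wx":0,"wy":0,"wz":0,"claw":4},{"dx":0,"dy":0,"dz":0,"wx":0,"wy":0,"wz":0,"claw":4},{"dx":0,"dy":0,"dz":0,"wx":0,"wy":0,"wz":0,"claw":4}]';python3 -m creep '[{"dx":0,"dy":0,"dz":-2,"wx":0,"wy":0,"wz":0,"claw":4},{"dx":0,"dy":0,"dz":-5,"wx":0,"wy":0,"wz":0,"claw":4},{"dx":0,"dy":0,"dz":-9,"wx":0,"wy":0,"wz":0,"claw":5},{"dx":0,"dy":0,"dz":-11,"wx":0,"wy":0,"wz":-0.14,"claw":7},{"dx":0,"dy":0,"dz":-11,"wx":0,"wy":0,"wz":-0.28,"claw":8}]';python3 - <<'E'
import sys;sys.path.insert(0,'.')
from h import *
L=[]
for n,w in(("top",(250,330,140,220)),("side",(220,300,155,205))):
    p,d=camera(n);x0,x1,y0,y1=w;np.savez(n+"3.npz",p=p,d=d)
    L.append(cv2.resize(p[y0:y1,x0:x1,::-1],(390,390) if n=="top" else (400,390),interpolation=cv2.INTER_CUBIC))
cv2.imwrite("pics/g4.png",np.hstack(L))
E
python3 go.py .603 -.119 .16 2.8
```

```text
t: 10.4
ee_pos: [0.5369, -0.1349, 0.0872]
orientation: [-3.118, -0.383, -0.003]
contact_force: [0.1, -0.6, -0.6]
width: 0.04
t: 10.9
ee_pos: [0.5392, -0.1353, 0.2013]
orientation: [3.028, 0.821, 0.013]
contact_force: [0.9, -0.9, -0.5]
width: 0.077
t 11.0 p [ 0.5369 -0.1352  0.1979] yaw 0.5238 j [ 0.61  0.39 -0.54  1.54  0.2   1.27 -1.  ] F [-0.3 -0.  -0.2] w 0.08
d cm [6.53 1.9  3.8 ] rot [ 3.000e-03  1.000e-03 -2.276e+00]
```

View pics/g4.png

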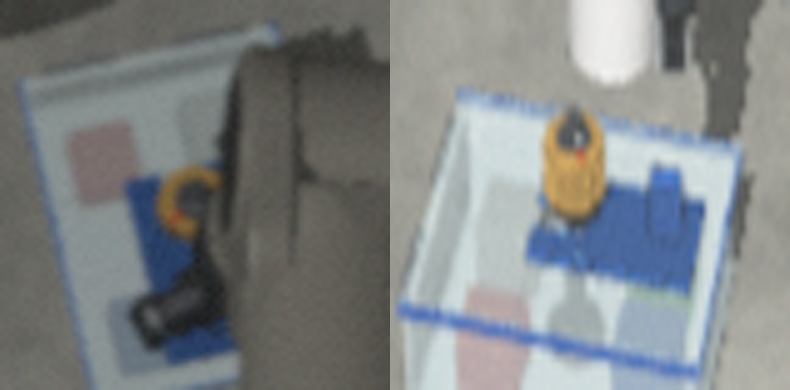

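```bash
cat > r5.py <<'E'
from fit import *
wins=dict(side=(244,286,174,194))
p=np.load("side3.npz")['p']
x0,x1,y0,y1=wins['side'];h=cv2.cvtColor(p,cv2.COLOR_RGB2HSV)[y0:y1,x0:x1]
im=((h[...,0]>100)&(h[...,0]<130)&(h[...,1]>120)).astype(float)
w=np.ones_like(im);w[:,:264-x0]=0;w[182-y0:188-y0,:264-x0]=0
w[185-y0:,247-x0:270-x0]=1
best=None
for yaw in(.22,.244,.27,None):
    def f(v):
        q=[v[0]/100,v[1]/100,yaw if yaw else v[2]/10,.076];return (w*(render('side',q,wins['side'])-im)**2).sum()
    r=minimize(f,[60.2,-11.9]+([] if yaw else [2.44]),method='Nelder-Mead',options=dict(initial_simplex=None,xatol=.004,fatol=.03));print(yaw,r.x,r.fun)
r_=render('side',[r.x[0]/100,r.x[1]/100,r.x[2]/10,.076],wins['side'])
cv2.imwrite("pics/ov3.png",cv2.resize(np.vstack([np.stack([im*255,r_*255,(1-w)*120],-1).astype(np.uint8),p[y0:y1,x0:x1,::-1]]),None,fx=14,fy=14,interpolation=cv2.INTER_NEAREST))
E
python3 r5.py
```

```text
0.22 [ 60.83665569 -12.31874183] 41.50305267204921
0.244 [ 60.84976769 -12.31337537] 41.93671664744329
0.27 [ 60.78563149 -12.12543532] 45.69342560553633
None [ 60.90320163 -12.28454487   2.41211819] 42.230880430603605
```

View pics/ov3.png

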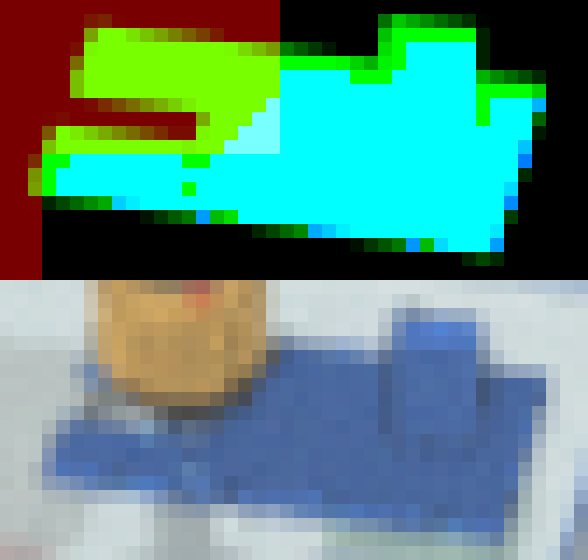

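```bash
python3 -m creep '[{"dx":2,"dy":0.6,"dz":0,"wx":0,"wy":0,"wz":-0.14,"claw":8.5},{"dx":4.5,"dy":1.3,"dz":0,"wx":0,"wy":0,"wz":-0.28,"claw":8.5},{"dx":6.5,"dy":1.9,"dz":0,"wx":0,"wy":0,"wz":-0.42,"claw":8.5},{"dx":6.5,"dy":1.9,"dz":0,"wx":0,"wy":0,"wz":-0.56,"claw":8.5},{"dx":6.5,"dy":1.9,"dz":0,"wx":0,"wy":0,"wz":-0.7,"claw":8.5}]' >/dev/null;python3 -m creep '[{"dx":0,"dy":0,"dz":0,"wx":0,"wy":0,"wz":-0.14,"claw":8.5},{"dx":0,"dy":0,"dz":0,"wx":0,"wy":0,"wz":-0.28,"claw":8.5},{"dx":0,"dy":0,"dz":0,"wx":0,"wy":0,"wz":-0.42,"claw":8.5},{"dx":0,"dy":0,"dz":0,"wx":0,"wy":0,"wz":-0.56,"claw":8.5},{"dx":0,"dy":0,"dz":0,"wx":0,"wy":0,"wz":-0.7,"claw":8.5}]' ;python3 -m creep '[{"dx":0,"dy":0,"dz":0,"wx":0,"wy":0,"wz":-0.14,"claw":8.5},{"dx":0,"dy":0,"dz":0,"wx":0,"wy":0,"wz":-0.28,"claw":8.5},{"dx":0,"dy":0,"dz":0,"wx":0,"wy":0,"wz":-0.42,"claw":8.5},{"dx":0,"dy":0,"dz":0,"wx":0,"wy":0,"wz":-0.56,"claw":8.5},{"dx":0,"dy":0,"dz":0,"wx":0,"wy":0,"wz":-0.7,"claw":8.5}]' >/dev/null;python3 go.py .603 -.119 .16 2.8
```

```text
t: 12.0
ee_pos: [0.6014, -0.1192, 0.1957]
orientation: [-1.793, -2.578, 0.001]
contact_force: [-0.2, -0.8, 0.1]
width: 0.085
t 12.5 p [ 0.6014 -0.1192  0.1957] yaw 2.6264 j [ 0.75  0.64 -0.97  1.36  0.52  1.41  0.85] F [-0.   0.7 -0.6] w 0.0847
d cm [-0.13  0.1   3.57] rot [-0.    -0.002 -0.174]
```

```bash
python3 -m creep '[{"dx":-0.1,"dy":0.1,"dz":2.5,"wx":0,"wy":0,"wz":0,"claw":8.5},{"dx":-0.1,"dy":0.1,"dz":4.5,"wx":0,"wy":0,"wz":0,"claw":8.5},{"dx":-0.1,"dy":0.1,"dz":6,"wx":0,"wy":0,"wz":0,"claw":8.5},{"dx":-0.1,"dy":0.1,"dz":7.5,"wx":0,"wy":0,"wz":0,"claw":8.5},{"dx":-0.1,"dy":0.1,"dz":7.5,"wx":0,"wy":0,"wz":0,"claw":8.5}]';python3 -m creep '[{"dx":0,"dy":0,"dz":0.7,"wx":0,"wy":0,"wz":0,"claw":8.5},{"dx":0,"dy":0,"dz":1.4,"wx":0,"wy":0,"wz":0,"claw":8.5},{"dx":0,"dy":0,"dz":1.8,"wx":0,"wy":0,"wz":0,"claw":8.5},{"dx":0,"dy":0,"dz":1.8,"wx":0,"wy":0,"wz":0,"claw":8.5}]';python3 - <<'E'
import sys;sys.path.insert(0,'.')
from h import *
L=[]
for n,w in(("top",(250,330,140,220)),("side",(220,300,145,205))):
    p,d=camera(n);x0,x1,y0,y1=w
    L.append(cv2.resize(p[y0:y1,x0:x1,::-1],(390,390) if n=="top" else (400,390),interpolation=cv2.INTER_CUBIC))
cv2.imwrite("pics/g5.png",np.hstack(L))
E
python3 go.py .603 -.119 .101 2.8
```

```text
t: 13.0
ee_pos: [0.6014, -0.1191, 0.1191]
orientation: [-0.804, -3.032, 0.001]
contact_force: [-0.5, -0.6, -0.1]
width: 0.0851
t: 13.4
ee_pos: [0.6029, -0.1189, 0.1034]
orientation: [-0.804, -3.036, 0.0]
contact_force: [0.1, -0.1, -0.2]
width: 0.085
t 13.5 p [ 0.6034 -0.1188  0.1041] yaw 2.6237 j [ 0.73  0.72 -0.92  1.48  0.59  1.24  0.79] F [-0.2  0.8  1.6] w 0.0851
d cm [ 0.02 -0.03  0.31] rot [ 0.     0.    -0.176]
```

View pics/g5.png

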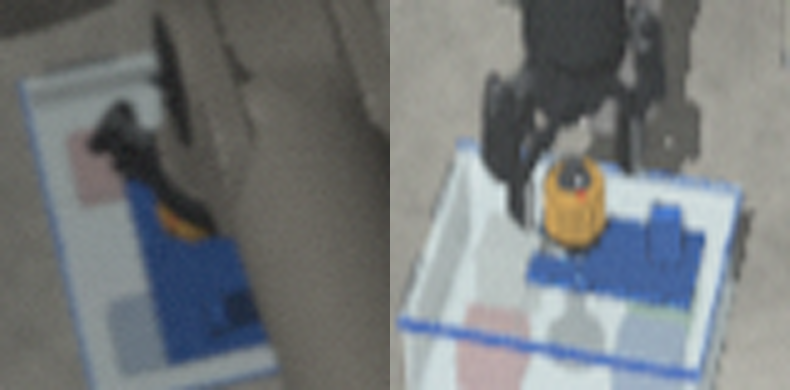

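```bash
python3 -m creep '[{"dx":0,"dy":0,"dz":0.3,"wx":0,"wy":0,"wz":0,"claw":7},{"dx":0,"dy":0,"dz":0.3,"wx":0,"wy":0,"wz":0,"claw":5},{"dx":0,"dy":0,"dz":0.3,"wx":0,"wy":0,"wz":0,"claw":4},{"dx":0,"dy":0,"dz":0.3,"wx":0,"wy":0,"wz":0,"claw":4},{"dx":0,"dy":0,"dz":0.3,"wx":0,"wy":0,"wz":0,"claw":4}]' 35;python3 -m creep '[{"dx":0,"dy":0,"dz":0,"wx":0,"wy":0,"wz":0,"claw":4},{"dx":0,"dy":0,"dz":0,"wx":0,"wy":0,"wz":0,"claw":4}]';python3 go.py .603 -.119 .101 2.8; python3 -c "
from bench import state;s=state();print(s['wrist_torque'])"
```

```text
t: 14.0
ee_pos: [0.6033, -0.1186, 0.1012]
orientation: [0.804, 3.037, 0.0]
contact_force: [0.1, 0.2, 1.3]
width: 0.0429
t: 14.2
ee_pos: [0.6033, -0.1186, 0.1011]
orientation: [0.804, 3.037, 0.0]
contact_force: [0.2, 1.1, 2.9]
width: 0.043
t 14.2 p [ 0.6033 -0.1186  0.1011] yaw 2.624 j [ 0.73  0.72 -0.92  1.48  0.59  1.23  0.79] F [0.2 1.1 2.9] w 0.043
d cm [ 0.01 -0.05  0.01] rot [ 0.     0.    -0.176]
[ 0.12140256  0.07475538 -0.00616252]
```

```bash
cat > ts.py <<'E'
from bench import state
import numpy as np
from scipy.spatial.transform import Rotation as Ro
s=state();M=Ro.from_rotvec(s['orientation']).as_matrix()
print('t',round(s['t'],2),'p',s['ee_pos'].round(4),'yaw',round(np.arctan2(M[1,0],M[0,0]),4),'F',s['contact_force'].round(1),'T',s['wrist_torque'].round(3),'w',round(s['width'],4),'j3 j7',s['joints'][[2,6]].round(2))
E
python3 -m creep '[{"dx":0,"dy":0,"dz":0.057,"wx":0,"wy":0,"wz":0.1,"claw":4},{"dx":0,"dy":0,"dz":0.115,"wx":0,"wy":0,"wz":0.2,"claw":4},{"dx":0,"dy":0,"dz":0.172,"wx":0,"wy":0,"wz":0.3,"claw":4},{"dx":0,"dy":0,"dz":0.23,"wx":0,"wy":0,"wz":0.4,"claw":4},{"dx":0,"dy":0,"dz":0.287,"wx":0,"wy":0,"wz":0.5,"claw":4}]' >/dev/null; python3 ts.py;  python3 -m creep '[{"dx":0,"dy":0,"dz":0.057,"wx":0,"wy":0,"wz":0.1,"claw":4},{"dx":0,"dy":0,"dz":0.115,"wx":0,"wy":0,"wz":0.2,"claw":4}]'>/dev/null; python3 ts.py
```

```text
t 14.7 p [ 0.604  -0.1179  0.0983] yaw 2.121 F [1.1 1.4 0.5] T [ 0.271 -0.281  0.088] w 0.043 j3 j7 [-0.81  0.34]
t 14.9 p [ 0.6044 -0.1177  0.0972] yaw 1.9212 F [1.8 1.5 0.9] T [ 0.25  -0.417  0.185] w 0.0431 j3 j7 [-0.77  0.16]
```

```bash
python3 -m creep '[{"dx":0,"dy":0,"dz":0.057,"wx":0,"wy":0,"wz":0.1,"claw":4},{"dx":0,"dy":0,"dz":0.115,"wx":0,"wy":0,"wz":0.2,"claw":4}]' >/dev/null; python3 ts.py;  python3 -m creep '[{"dx":0,"dy":0,"dz":0.057,"wx":0,"wy":0,"wz":0.1,"claw":4},{"dx":0,"dy":0,"dz":0.115,"wx":0,"wy":0,"wz":0.2,"claw":4}]'>/dev/null; python3 ts.py
cat > av.py <<'E'
from bench import state,camera
import numpy as np
T=[];
for i in range(6):
    camera("side");T.append(state()['wrist_torque'][2])
print('hold tz',np.round(T,3),'mean',np.mean(T).round(3))
E
python3 av.py
```

```text
t 15.1 p [ 0.6048 -0.1176  0.0961] yaw 1.7213 F [ 3.   1.3 -0.6] T [ 0.28  -0.521  0.12 ] w 0.0428 j3 j7 [-0.72 -0.02]
t 15.3 p [ 0.6051 -0.1176  0.0949] yaw 1.5214 F [ 3.5  0.3 -1.4] T [ 0.344 -0.7    0.159] w 0.0427 j3 j7 [-0.68 -0.2 ]
hold tz [-0.034 -0.133 -0.184 -0.141 -0.132 -0.14 ] mean -0.127
```

```bash
python3 ts.py; for i in 1; do python3 -m creep '[{"dx":0,"dy":0,"dz":0.029,"wx":0,"wy":0,"wz":0.05,"claw":4}]' >/dev/null; python3 ts.py;python3 -m creep '[{"dx":0,"dy":0,"dz":0.029,"wx":0,"wy":0,"wz":0.05,"claw":4}]' >/dev/null; python3 ts.py;python3 -m creep '[{"dx":0,"dy":0,"dz":0.029,"wx":0,"wy":0,"wz":0.05,"claw":4}]' >/dev/null; python3 ts.py;python3 -m creep '[{"dx":0,"dy":0,"dz":0.029,"wx":0,"wy":0,"wz":0.05,"claw":4}]' >/dev/null; python3 ts.py; done
```

```text
t 15.6 p [ 0.6051 -0.1176  0.0949] yaw 1.5264 F [ 4.2  1.9 -2.1] T [ 0.462 -1.109 -0.14 ] w 0.0431 j3 j7 [-0.68 -0.19]
t 15.7 p [ 0.6052 -0.1176  0.0946] yaw 1.4762 F [ 4.9  1.6 -1.5] T [ 0.504 -1.131  0.094] w 0.0431 j3 j7 [-0.67 -0.24]
t 15.8 p [ 0.6053 -0.1176  0.0943] yaw 1.4256 F [ 5.4  1.7 -1.7] T [ 0.383 -1.108  0.163] w 0.0428 j3 j7 [-0.65 -0.28]
t 15.9 p [ 0.6054 -0.1176  0.0941] yaw 1.3756 F [ 5.2  2.  -2.3] T [ 0.404 -1.171  0.165] w 0.0429 j3 j7 [-0.64 -0.33]
t 16.0 p [ 0.6055 -0.1176  0.0938] yaw 1.3257 F [ 5.4  1.9 -2.1] T [ 0.394 -1.23   0.216] w 0.0428 j3 j7 [-0.63 -0.37]
```

```bash
python3 -m creep '[{"dx":0.02,"dy":0.1,"dz":0.029,"wx":0,"wy":0,"wz":0.05,"claw":4}]' >/dev/null; python3 ts.py;python3 -m creep '[{"dx":0.02,"dy":0.1,"dz":0.029,"wx":0,"wy":0,"wz":0.05,"claw":4}]' >/dev/null; python3 ts.py;python3 -m creep '[{"dx":0,"dy":0.02,"dz":0.029,"wx":0,"wy":0,"wz":0.05,"claw":4}]' >/dev/null; python3 ts.py;python3 -m creep '[{"dx":0,"dy":0.02,"dz":0.029,"wx":0,"wy":0,"wz":0.05,"claw":4}]' >/dev/null; python3 ts.py
```

```text
t 16.1 p [ 0.6057 -0.1177  0.0935] yaw 1.2756 F [2.4 1.  0.2] T [ 0.417 -0.533  0.166] w 0.043 j3 j7 [-0.62 -0.42]
t 16.2 p [ 0.6059 -0.1177  0.0932] yaw 1.2255 F [1.6 1.2 2. ] T [ 0.462 -0.211  0.159] w 0.043 j3 j7 [-0.61 -0.46]
t 16.3 p [ 0.6059 -0.1178  0.0929] yaw 1.1755 F [1.2 2.1 1.7] T [ 0.444 -0.314  0.117] w 0.043 j3 j7 [-0.6  -0.51]
t 16.4 p [ 0.606  -0.1178  0.0926] yaw 1.1256 F [0.7 1.9 1.4] T [ 0.486 -0.358  0.109] w 0.043 j3 j7 [-0.58 -0.55]
```

```bash
python3 -m creep '[{"dx":0,"dy":0.01,"dz":0.029,"wx":0,"wy":0,"wz":0.05,"claw":4}]' >/dev/null; python3 ts.py;python3 -m creep '[{"dx":0,"dy":0.01,"dz":0.029,"wx":0,"wy":0,"wz":0.05,"claw":4}]' >/dev/null; python3 ts.py;python3 -m creep '[{"dx":0,"dy":0.01,"dz":0.029,"wx":0,"wy":0,"wz":0.05,"claw":4}]' >/dev/null; python3 ts.py;python3 -m creep '[{"dx":0,"dy":0.01,"dz":0.029,"wx":0,"wy":0,"wz":0.05,"claw":4}]' >/dev/null; python3 ts.py
```

```text
t 16.5 p [ 0.6061 -0.1179  0.0923] yaw 1.0756 F [0.9 2.5 0.3] T [ 0.451 -0.362  0.118] w 0.0427 j3 j7 [-0.57 -0.59]
t 16.6 p [ 0.6062 -0.1179  0.092 ] yaw 1.0255 F [1.2 2.  1.4] T [ 0.416 -0.35   0.123] w 0.0428 j3 j7 [-0.56 -0.64]
t 16.7 p [ 0.6063 -0.118   0.0917] yaw 0.9756 F [0.8 2.2 1. ] T [ 0.425 -0.368  0.159] w 0.043 j3 j7 [-0.55 -0.68]
t 16.8 p [ 0.6064 -0.118   0.0915] yaw 0.9256 F [ 1.5  2.1 -0.1] T [ 0.401 -0.371  0.062] w 0.0432 j3 j7 [-0.54 -0.73]
```

```bash
python3 -m creep '[{"dx":0,"dy":0.01,"dz":0.029,"wx":0,"wy":0,"wz":0.05,"claw":4}]' >/dev/null; python3 ts.py;python3 -m creep '[{"dx":0,"dy":0.01,"dz":0.029,"wx":0,"wy":0,"wz":0.05,"claw":4}]' >/dev/null; python3 ts.py;python3 -m creep '[{"dx":0,"dy":0.01,"dz":0.029,"wx":0,"wy":0,"wz":0.05,"claw":4}]' >/dev/null; python3 ts.py;python3 -m creep '[{"dx":0,"dy":0.01,"dz":0.029,"wx":0,"wy":0,"wz":0.05,"claw":4}]' >/dev/null; python3 ts.py
```

```text
t 16.9 p [ 0.6064 -0.1181  0.0912] yaw 0.8756 F [2.7 2.2 1.1] T [ 0.46  -0.402  0.137] w 0.0428 j3 j7 [-0.53 -0.77]
t 17.0 p [ 0.6065 -0.1181  0.0909] yaw 0.8256 F [1.2 2.1 1.5] T [ 0.42  -0.359  0.075] w 0.0432 j3 j7 [-0.51 -0.82]
t 17.1 p [ 0.6066 -0.1182  0.0906] yaw 0.7756 F [1.6 2.1 1.5] T [ 0.425 -0.348  0.161] w 0.0432 j3 j7 [-0.5  -0.86]
t 17.2 p [ 0.6067 -0.1183  0.0903] yaw 0.7256 F [1.9 2.7 1.1] T [ 0.384 -0.325  0.144] w 0.0429 j3 j7 [-0.49 -0.91]
```

```bash
python3 -m creep '[{"dx":0,"dy":0.01,"dz":0.029,"wx":0,"wy":0,"wz":0.05,"claw":4}]' >/dev/null; python3 ts.py;python3 -m creep '[{"dx":0,"dy":0.01,"dz":0.029,"wx":0,"wy":0,"wz":0.05,"claw":4}]' >/dev/null; python3 ts.py;python3 -m creep '[{"dx":0,"dy":0.01,"dz":0.029,"wx":0,"wy":0,"wz":0.05,"claw":4}]' >/dev/null; python3 ts.py;python3 -m creep '[{"dx":0,"dy":0.01,"dz":0.029,"wx":0,"wy":0,"wz":0.05,"claw":4}]' >/dev/null; python3 ts.py
```

```text
t 17.3 p [ 0.6067 -0.1184  0.09  ] yaw 0.6756 F [2.  2.1 1.7] T [ 0.402 -0.325  0.135] w 0.0434 j3 j7 [-0.48 -0.95]
t 17.4 p [ 0.6068 -0.1185  0.0897] yaw 0.6255 F [1.3 3.1 0.4] T [ 0.455 -0.329  0.12 ] w 0.0431 j3 j7 [-0.47 -1.  ]
t 17.5 p [ 0.6068 -0.1186  0.0894] yaw 0.5756 F [1.  1.6 1.5] T [ 0.405 -0.329  0.127] w 0.0432 j3 j7 [-0.46 -1.04]
t 17.6 p [ 0.6069 -0.1187  0.0891] yaw 0.5255 F [1.6 2.3 1.6] T [ 0.42  -0.353  0.151] w 0.0429 j3 j7 [-0.45 -1.08]
```

```bash
python3 -m creep '[{"dx":0,"dy":0,"dz":0.029,"wx":0,"wy":0,"wz":0.05,"claw":4}]' >/dev/null; python3 ts.py;python3 -m creep '[{"dx":0,"dy":0,"dz":0.029,"wx":0,"wy":0,"wz":0.05,"claw":4}]' >/dev/null; python3 ts.py;python3 -m creep '[{"dx":0,"dy":0,"dz":0.029,"wx":0,"wy":0,"wz":0.05,"claw":4}]' >/dev/null; python3 ts.py
```

```text
t 17.7 p [ 0.607  -0.1187  0.0889] yaw 0.4757 F [1.3 1.3 1.4] T [ 0.359 -0.381  0.198] w 0.0428 j3 j7 [-0.43 -1.13]
t 17.8 p [ 0.607  -0.1188  0.0887] yaw 0.4258 F [1.5 1.5 1.3] T [ 0.342 -0.403  0.193] w 0.0432 j3 j7 [-0.42 -1.17]
t 17.9 p [ 0.6071 -0.1189  0.0884] yaw 0.3758 F [1.1 0.9 1.7] T [ 0.307 -0.346  0.249] w 0.0429 j3 j7 [-0.41 -1.22]
```

```bash
python3 -m creep '[{"dx":0,"dy":0,"dz":0.029,"wx":0,"wy":0,"wz":0.05,"claw":4}]' >/dev/null; python3 ts.py;python3 -m creep '[{"dx":0,"dy":0,"dz":0.029,"wx":0,"wy":0,"wz":0.05,"claw":4}]' >/dev/null; python3 ts.py
```

```text
t 18.0 p [ 0.6071 -0.119   0.0881] yaw 0.3258 F [2.  1.5 2.2] T [ 0.262 -0.387  0.283] w 0.0431 j3 j7 [-0.4  -1.26]
t 18.1 p [ 0.6071 -0.1191  0.0878] yaw 0.2759 F [1.7 0.6 2.1] T [ 0.283 -0.322  0.294] w 0.043 j3 j7 [-0.39 -1.31]
```

```bash
python3 -m creep '[{"dx":0,"dy":0,"dz":-0.023,"wx":0,"wy":0,"wz":-0.04,"claw":4},{"dx":0,"dy":0,"dz":-0.023,"wx":0,"wy":0,"wz":-0.04,"claw":4},{"dx":0,"dy":0,"dz":-0.023,"wx":0,"wy":0,"wz":-0.04,"claw":4}]' >/dev/null; python3 ts.py
```

```text
t 18.4 p [ 0.6071 -0.1191  0.088 ] yaw 0.3152 F [2.1 2.8 2.1] T [ 0.548 -0.456  0.043] w 0.0427 j3 j7 [-0.4  -1.27]
```

```bash
python3 -m creep '[{"dx":0,"dy":0,"dz":0,"wx":0,"wy":0,"wz":0,"claw":5},{"dx":0,"dy":0,"dz":0,"wx":0,"wy":0,"wz":0,"claw":6.5},{"dx":0,"dy":0,"dz":0,"wx":0,"wy":0,"wz":0,"claw":7.5},{"dx":0,"dy":0,"dz":0,"wx":0,"wy":0,"wz":0,"claw":7.5},{"dx":0,"dy":0,"dz":0,"wx":0,"wy":0,"wz":0,"claw":7.5}]' >/dev/null; python3 ts.py; python3 -m creep '[{"dx":0,"dy":0,"dz":-1,"wx":0,"wy":0,"wz":0,"claw":7.5},{"dx":0,"dy":0,"dz":-3,"wx":0,"wy":0,"wz":0,"claw":7.5},{"dx":0,"dy":0,"dz":-6,"wx":0,"wy":0,"wz":0,"claw":7.5},{"dx":0,"dy":0,"dz":-9,"wx":0,"wy":0,"wz":0,"claw":7.5},{"dx":0,"dy":0,"dz":-13,"wx":0,"wy":0,"wz":0,"claw":7.5}]' >/dev/null; python3 ts.py; python3 -m creep '[{"dx":-4,"dy":2,"dz":0,"wx":0,"wy":0,"wz":0,"claw":7.5},{"dx":-8,"dy":4,"dz":0,"wx":0,"wy":0,"wz":0,"claw":7.5},{"dx":-12,"dy":6,"dz":0,"wx":0,"wy":0,"wz":0,"claw":7.5},{"dx":-16,"dy":10,"dz":0,"wx":0,"wy":0,"wz":0,"claw":7.5},{"dx":-18,"dy":14,"dz":0,"wx":0,"wy":0,"wz":0,"claw":7.5}]' >/dev/null; python3 ts.py
python3 - <<'E'
import sys;sys.path.insert(0,'.')
from h import *
L=[]
for n,w in(("top",(250,330,140,220)),("side",(220,300,145,205))):
    p,d=camera(n);x0,x1,y0,y1=w;np.savez(n+"9.npz",p=p,d=d);cv2.imwrite(f"pics/{n}9.png",p[:,:,::-1])
    L.append(cv2.resize(p[y0:y1,x0:x1,::-1],(390,390) if n=="top" else (400,390),interpolation=cv2.INTER_CUBIC))
cv2.imwrite("pics/g9.png",np.hstack(L))
E
```

```text
t 18.9 p [ 0.6061 -0.1203  0.0873] yaw 0.3136 F [ 0.3  0.2 -0.4] T [-0.    -0.055  0.015] w 0.0754 j3 j7 [-0.4  -1.27]
t 19.4 p [ 0.6054 -0.1198  0.2181] yaw 0.3141 F [ 1.1 -0.1  0.2] T [ 0.041 -0.06  -0.022] w 0.0752 j3 j7 [-0.42 -1.23]
t 19.9 p [ 0.4769 -0.3084  0.2193] yaw 0.3151 F [ 0.9 -0.9  0.4] T [-0.043 -0.072 -0.007] w 0.0748 j3 j7 [-0.36 -0.82]
```

View pics/g9.png

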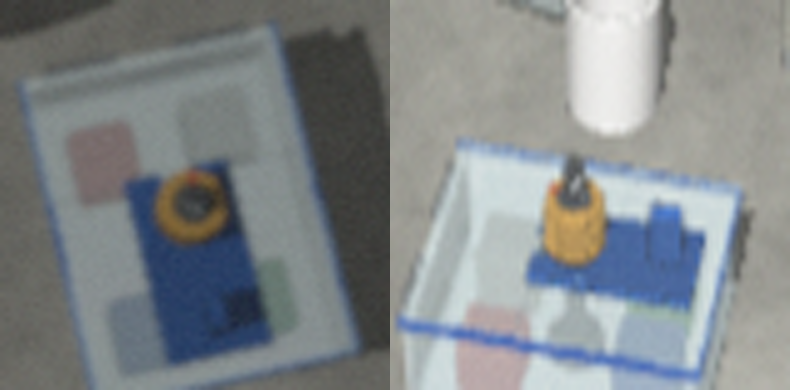

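View pics/top9.png

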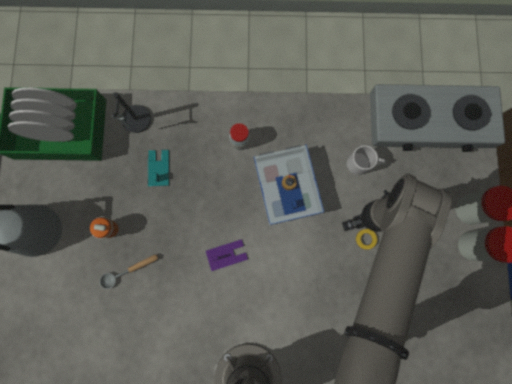

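```bash
cat > r6.py <<'E'
from fit import *
wins=dict(top=(272,312,170,220),side=(244,286,176,206))
ims={n:mask(n,np.load(n+"9.npz")['p'],wins[n]) for n in wins}
for n in ims: # fill collar: mark unknown
    pass
Wt={}
for n in ims:
    x0,x1,y0,y1=wins[n];w=np.ones_like(ims[n]);
    v,u=np.mgrid[y0:y1,x0:x1]
    C=[proj(n,(.604,-.119,z)) for z in(.085,.10,.12,.14)]
    for a,b in C: w[np.hypot(u-a,v-b)<(9 if n=="top" else 9)]=0
    Wt[n]=w
for s in(["top","side"],["top"],["side"]):
    def f(v): return sum((Wt[n]*(render(n,[v[0]/100,v[1]/100,v[2]/10,.076],wins[n])-ims[n])**2).sum() for n in s)
    r=minimize(f,[60.3,-11.9,2.44],method='Nelder-Mead',options=dict(xatol=.004,fatol=.03));print(s,r.x,r.fun)
E
python3 r6.py
```

```text
['top', 'side'] [ 60.53507738 -11.84118506   2.5133778 ] 142.32730488273742
['top'] [ 60.53141928 -11.88632857   2.30023664] 71.6728950403691
['side'] [ 60.75796888 -12.2028391    2.41557325] 61.90468281430219
```

```bash
python3 -c "
from bench import hand_in;print(hand_in())"; python3 ts.py
```

```text
the job is handed in; nothing more can be done
None
the job is handed in; nothing more can be done
```

The lid is locked and the job is handed in, at about 20 s of the 72 s allowed. The blue plate lies flat on the lid with the stud home in its slot, and the collar is turned down onto it at an estimated 10 N.

- **Plate:** I gripped it by the fin, slid it under the collar, and stopped when the slot end touched the stud at about 3–5 N. I then lowered it flat onto the lid and let go. The final image fit puts the slot origin within about 2 mm of the estimated stud axis, which is about as precise as the cameras allow. The side view alone differed by about 5 mm, but part of the plate was hidden there. The contact force is the stronger evidence that the stud is home.
- **Collar:** It turned freely for about 2.06 rad at about 0.13 N m. The torque then rose to about 0.29 N m, a press of about 12–13 N, so I backed off 0.04 rad. That leaves about 10–10.5 N. This figure comes from torque and angle, not a direct reading, so it could be off by 1–2 N.
- **Sideways push on the collar:** Turning it built up about 5 N of sideways force because my grip was about 2 mm off centre. I corrected this partway through.
- **End state:** The gripper is open and clear of everything, and the tool force reads about zero. The pictures show the lid closed and the other things where they were, though the arm partly hides the right side of the top view.

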